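# Stow the rolling pin under the wire shelf

## Task

Put the rolling pin away in its bay under the low wire shelf at the back of the bench: lay it on the bench along the wooden ledge, short of the shelf's open end, then push it from behind along the ledge, in under the shelf and past the sprung roller, until its front handle is felt to rest against the rubber buffer of the end stop. Keep it against the ledge so that it does not roll off, do not ram the stop, and leave it lying straight along the ledge, touching the buffer, with everything else undisturbed.

Things in the scene. Friction and masses are not known exactly. Their poses are not given: they have to be found in the camera images.
- pin_center (a point): Centre of the loose rolling pin, a round wooden bar 190 mm long, about 0.18 kg: a barrel 44 mm in diameter and 130 mm long with half-round shoulders (22 mm radius), and at each end a handle 22 mm in diameter, with a round tip, standing out 30 mm. Its own x axis is its long axis, about which it rolls freely; the handle tips are 95 mm from the centre. Lying on the bench, this point is 22 mm up.
- rack: Fixed rack at the back of the bench: a wooden ledge with a wire shelf over part of it. Origin: on the bench, at the ledge's front face, below the shelf's open end. x points level away from the robot, square to the ledge; y runs along the ledge to the stop; z up. Ledge: front face at x = 0, 40 mm high, 12 mm thick, y = -330 to 340 mm. Two posts behind it (x = 40, y = 30 and 295 mm), 243 mm high.
- shelf_edge (a point): Lower front corner of the wire shelf at its open end, 165 mm above the bench and 75 mm out from the ledge's face. The shelf runs from here 325 mm along the rack's y, 111 mm deep, top at 195 mm. Its front and open end are clear below, but an upright gripper will not fit: a hand pushing the pin in must lean 35 to 50 degrees, reaching in under the front edge from the robot's side.
- stop: Adjustable end stop: a rail on the bench with a wooden block clamped on it, 84 mm wide, 53 mm high. On it is a round rubber buffer (30 mm across, centre 22 mm up and 22 mm out from the ledge), which meets the handle's tip and gives 1 mm per N, up to 6 mm. Its face is set anywhere from y = 255 to 290 mm of the rack, which is not reported: feel for it. Origin: fixed, y = 290 mm. Axes as the rack.
- roller (a point): Mid-height of a sprung vertical roller, 22 mm in diameter, 29 mm tall, at y = 180 mm of the rack. Its axis rests 51 mm out from the ledge, leaving 40 mm for the 44 mm barrel: the shoulder pushes it back 4 mm and it then nips the pin to the ledge with about 5 N, so the pin stays put. Passing it takes some 4 to 8 N. Its steel housing is 50 mm wide along the ledge, 40 mm high and reaches 121 mm out.
- deck_jar_a: Small clear jar, 60 mm in diameter, 75 mm high, standing on the wire shelf. Origin at the centre of its underside. To be left alone.
- deck_jar_b: Small clear jar, 60 mm in diameter, 90 mm high, standing on the wire shelf. Origin at the centre of its underside. To be left alone.
- glaze_jar: White lidded jar, 72 mm in diameter, 90 mm high, standing on the bench to the left. Origin at the centre of its underside. To be left alone.
- bowl: Fired clay bowl, 120 mm in diameter, 50 mm high, on the bench to the left. Origin at the centre of its underside. To be left alone.
- beaker: White beaker, 68 mm in diameter at the rim, 70 mm high, standing on the bench in front of the robot. Origin at the centre of its underside. To be left alone.
- mug: Fired clay mug, 76 mm in diameter, 85 mm high, its handle on its own +y side, on the bench to the right. Origin at the centre of its underside. To be left alone.
- paddle: Wooden paddle lying on the bench to the right: blade 130 x 65 x 12 mm to its own +x side, round handle 110 mm long to its -x side. Origin on the bench under the joint of handle and blade. To be left alone.
Mind the look-alikes: they are no part of the job. Leave any blue look-alike of the part that bears pin_center alone.

How it is judged:
By the outcome, as a careful person would: the job done as asked, in the order asked, and still so for the second after the job is handed in, with the robot touching nothing.
It also fails if it takes over 66 s, if anything falls off the work surface, if the arm or the gripper's body presses on something with over 40 N, if the wrist force passes 120 N, or if a joint passes its speed limit or range.

## Robot

A 6-joint arm with a two-finger parallel gripper is mounted at the origin on the work surface. World frame = base frame: x ahead of the robot, y to its left, z up, the work surface at z = 0. Lengths are in m, angles in rad, forces in N, time in s.
With the tool pointing down it reaches from about 0.425 to 0.95 m from the base axis. Payload 3.5 kg.
Tool frame: the origin (TCP) lies at the very end of the fingers, on their centre line; the grasp point (between the pads) lies 19 mm behind it; z points along the fingers, y is the direction in which the jaws open and shut (so a half turn about z gives the same grasp; the last joint's range is limited). The gripper opens to 85 mm and grips with 20 to 120 N. Pads are 22 mm wide; open, the fingers measure 114 mm over their backs; the gripper's body (76 mm by 85 mm) begins 54 mm behind the grasp point. The pads swing forward as they close: fully open they stand 13 mm farther back than shut.
Start: joints at [0.96, 0.286, 1.577, -0, 1.279, -0.15], TCP at [0.3, 0.605, 0.231] pointing down, gripper open.
Joint ranges: [-2.77, 2.77], [-0.9, 2.22], [0.21, 2.48], [-1.53, 4.67], [0.24, 2.81], [-2.84, 2.84]. Speed limits (rad/s): [2.79, 2.79, 3.14, 3.14, 3.14, 3.14].

## Interface

Orientations are given as a unit quaternion [x, y, z, w].
In Python, from plant import ctrl, eyes, ticket gives the robot as it stands.
- The arm moves only by the tool send_rows, never from a script. Its arguments are lists of equal length, an entry for each row: "translation": the shift along the tool's x, y, z in units of 30 mm (1.0 is 30 mm), a list of three; "rotation": the turn, a rotation vector about the tool's x, y, z in units of 5 degrees (1.0 is 5 degrees), a list of three; "grip": the finger opening in mm, from 0 to 85.4. A call has 1 to 5 rows; each row shifts and turns the commanded pose from where the row before left it, along the tool's axes as they then stand; what a row does not reach is not made up. A row lasts 1/8 s, in which the tool goes at most 62.5 mm and 10.7 degrees, less where a joint would pass 70% of its speed; a pose out of reach is approached as far as the arm can. A call is refused whole if a number of a shift passes 1 or a number of a turn 1, either way. A call with a gripper value outside its range is refused whole. The fingers move at their own pace and stop on an object; "squeeze" is the grip in N (left out, the last holds). Time passes only in rows, so rows that do not move let the fingers close. It gives the time, the measured TCP pose, the force and the opening at its end, in the units of the state.
- ctrl.get_state(): the state, without advancing time (a new reading comes with each control period).
- eyes.read_camera(name): name is "scene" or "top"; returns a dict with "image" (420x560x3 uint8, blue, green, red), "mtx" (3x3 intrinsics, pixels), "xyz" and "orientation" of the camera in the world. Camera axes: x right, y down, z forward; pixel columns grow to the right and rows downward; lengths in m; the calibration is good to about 2 mm. A picture is of the moment at which its call begins. There is no depth.
- ticket.sign_off(): hands the job in, once; it reports no verdict.
The state is a dict: "time": time; "qpos": joint angles; "dq": joint speeds; "joint_efforts": joint torques, N m; "eef_pos": TCP position; "tcp_rot": TCP orientation; "contact_force": force on the tool from outside, world axes, zero at the start; "wrist_torque": the same for the moment, N m; "opening": opening from 0.0 (shut) to 1.0 (fully open).
Only numpy, scipy, OpenCV 4.12 (cv2) and the standard library are available. Lean on these libraries where they do the work, as an engineer would, in place of code of your own. Each camera call takes 0.05 s, during which the arm holds its last target. There are 200 camera calls.

## Working session

There is one attempt and no reset: what is moved stays moved. The work goes in short steps, Python scripts to look and compute and a tool call to move; the robot and the scene stay as the last step left them, time stands still between calls to the robot, and variables do not carry over. Pictures are saved under pics/ and viewed, about 8 in all and at most 12, crops included, and the job is handed in when it is done.

Besides the shell and the picture viewer there is one more tool, called after "Call:" by a JSON object that holds its "api" and its "payload". send_rows: Moves the arm, as the interface text tells. Its arguments: {"type":"object","properties":{"translation":{"type":"array"},"rotation":{"type":"array"},"grip":{"type":"array"},"squeeze":{"type":"number"}},"required":["translation","rotation","grip"]}

```bash
ls; mkdir -p pics; cat > h.py <<'E'
import numpy as np, cv2
from scipy.spatial.transform import Rotation as R
from plant import ctrl, eyes, ticket
def cam(n, save=None):
    c=eyes.read_camera(n)
    c['image']=np.asarray(c['image'])
    if save: cv2.imwrite('pics/'+save,c['image'])
    return c
def rot(c):
    o=np.asarray(c['orientation'],float)
    return o if o.shape==(3,3) else R.from_quat(o).as_matrix()
def ray(c,u,v,z):
    d=rot(c)@np.linalg.inv(np.array(c['mtx']))@np.array([u,v,1.0])
    p=np.array(c['xyz']); return p+d*(z-p[2])/d[2]
def proj(c,P):
    q=rot(c).T@(np.array(P)-np.array(c['xyz'])); q=np.array(c['mtx'])@q; return q[:2]/q[2]
E
python3 - <<'E'
from h import *
import pickle
for n in('scene','top'):
    c=cam(n,n+'0.png'); print(n,c['mtx'],c['xyz'],c['orientation']); pickle.dump(c,open(n+'0.pkl','wb'))
print(ctrl.get_state())
E
```

```text
pics
scene [[473.16298463   0.         278.39231856]
 [  0.         473.16298463 213.77351839]
 [  0.           0.           1.        ]] [1.00539138 0.5915952  1.120762  ] [ 0.30586712  0.88032369 -0.33849691 -0.12998213]
top [[481.90037427   0.         277.85805178]
 [  0.         481.90037427 200.59376859]
 [  0.           0.           1.        ]] [ 0.20769689 -0.06945167  1.37397271] [-0.70272065  0.70512452 -0.07121129  0.06254645]
{'time': 0.1, 'qpos': array([ 9.59971334e-01,  2.87126500e-01,  1.57803017e+00,  2.80281098e-05,
        1.27859180e+00, -1.49957410e-01]), 'dq': array([ 1.23026524e-03, -3.13272310e-03, -3.79971055e-03, -9.86614709e-05,
       -1.21222715e-03, -1.35641160e-03]), 'joint_efforts': array([ 1.41892775e-03, -4.07300520e+01, -2.93699920e+01, -1.25967508e-04,
        3.44600732e-03,  7.57890859e-06]), 'eef_pos': array([0.29978887, 0.60411511, 0.23005277]), 'tcp_rot': array([ 2.28403682e-01,  9.73565918e-01, -9.95879576e-04, -4.12667221e-04]), 'contact_force': array([ 0.01923944, -0.27168837,  0.07610271]), 'wrist_torque': array([ 0.04692188, -0.00691065,  0.00809379]), 'opening': 1.0004682084348198}
```

View pics/scene0.png

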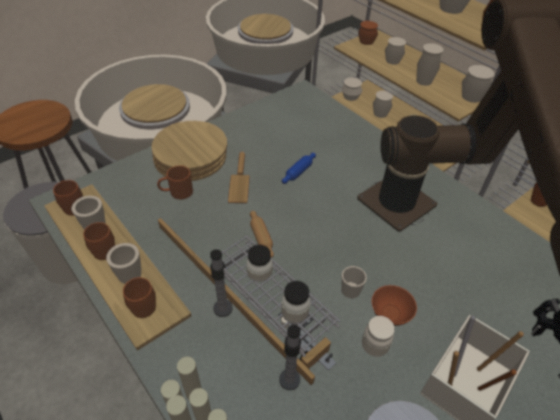

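View pics/top0.png

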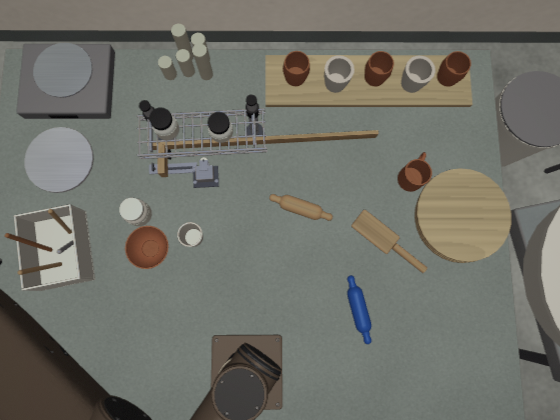

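The top view shows the wooden pin at about (302,207). The ledge runs from (155,145) to (377,133), with the shelf over cols 138–266, its open end on the right. The roller housing is at (205,175), the stop block at (162,158) and the blue look-alike at (359,310). In the scene view the pin is at (261,230).

```bash
python3 - <<'E'
from h import *
import pickle
t=pickle.load(open('top0.pkl','rb')); s=pickle.load(open('scene0.pkl','rb'))
cv2.imwrite('pics/crop1.png',cv2.resize(t['image'][90:230,130:390],None,fx=3,fy=3,interpolation=cv2.INTER_CUBIC))
def mask(c,roi):
    h=cv2.cvtColor(c['image'],cv2.COLOR_BGR2HSV); m=cv2.inRange(h,(3,90,60),(25,255,255))
    z=np.zeros_like(m); x0,x1,y0,y1=roi; z[y0:y1,x0:x1]=m[y0:y1,x0:x1]; return z
for c,roi in((t,(262,340,185,228)),(s,(245,278,205,252))):
    m=mask(c,roi); p=np.argwhere(m)[:,::-1].astype(float); mu=p.mean(0); w,v=np.linalg.eigh(np.cov((p-mu).T)); a=(p-mu)@v[:,1]
    e=[mu+v[:,1]*a.min(),mu+v[:,1]*a.max()]
    print(len(p),mu,e,'ctr',ray(c,*mu,.022),[ray(c,*q,.022) for q in e], ray(c,*((e[0]+e[1])/2),.022))
# ledge top face in top view: columns -> rows
m=mask(t,(270,382,120,150)); p=np.argwhere(m)
for col in range(272,380,12):
    r=p[p[:,1]==col][:,0]; 
    if len(r): print(col,r.min(),r.max(), ray(t,col,r.max()+.5,.04)[:2], ray(t,col,r.min()-.5,.04)[:2])
print('col max',p[:,1].max())
E
```

```text
643 [300.65318818 207.01244168] [array([331.18049038, 217.47328487]), array([269.84407423, 196.45502957])] ctr [ 0.44813481 -0.15160132  0.022     ] [array([ 0.41773539, -0.23799528,  0.022     ]), array([ 0.47902456, -0.06381388,  0.022     ])] [ 0.4482756  -0.15120119  0.022     ]
430 [260.47906977 231.21860465] [array([251.32711354, 211.84547009]), array([270.03847087, 251.4542307 ])] ctr [ 0.4438706  -0.15551618  0.022     ] [array([ 0.41803403, -0.23698508,  0.022     ]), array([ 0.46895817, -0.07640907,  0.022     ])] [ 0.44442475 -0.15376882  0.022     ]
272 137 142 [ 0.63416028 -0.07033227] [ 0.65224733 -0.07037304]
284 137 142 [ 0.63413444 -0.10496124] [ 0.65222701 -0.10508689]
296 135 141 [ 0.63711879 -0.13964661] [ 0.65825912 -0.13989265]
308 135 140 [ 0.64010741 -0.17438171] [ 0.65824064 -0.17467791]
320 134 140 [ 0.64008336 -0.20910318] [ 0.66125394 -0.20954848]
332 133 139 [ 0.64307718 -0.24392377] [ 0.66427158 -0.24446923]
344 133 138 [ 0.64607529 -0.27879437] [ 0.66425493 -0.27934778]
356 132 138 [ 0.64605305 -0.31360878] [ 0.66727783 -0.31435481]
368 131 137 [ 0.64905639 -0.34856533] [ 0.6703051  -0.34941231]
col max 377
```

View pics/crop1.png

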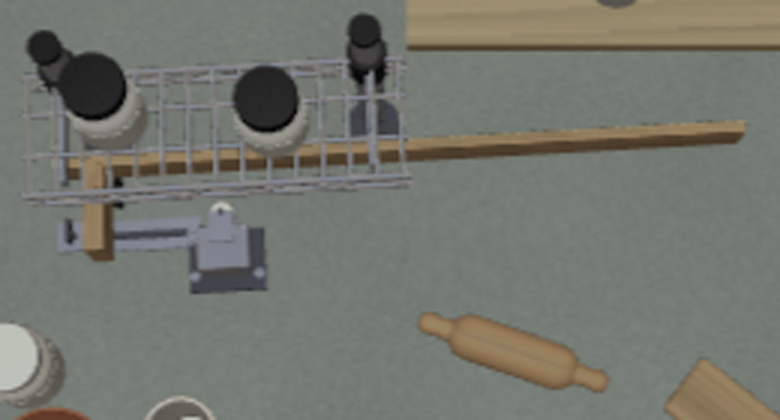

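```bash
python3 - <<'E'
from h import *
import pickle
t=pickle.load(open('top0.pkl','rb')); im=cv2.cvtColor(t['image'],cv2.COLOR_BGR2LAB).astype(int)
for c0 in (284,310,336,362):
    sl=-0.0625
    acc=np.mean([[im[r+int(round(0)),c] for r in range(126,150)] for c in range(c0-4,c0+5)],0)
    print(c0,[f"{r}:{a[0]:.0f}/{a[2]:.0f}" for r,a in zip(range(126,150),acc)])
for name,u,v,z in(('shelf_edge',266.3,151.7,.165),('ledge end top back',377.5,131,.04),('ledge end',377.5,137,.04),('roller?',204,160,.03),('hous front-right',218.5,187,.04),('hous front left',193.5,188,.04)):
    print(name,ray(t,u,v,z).round(4))
print(np.linalg.norm([.01])) if 0 else None
E
```

```text
284 ['126:133/131', '127:132/131', '128:131/130', '129:130/131', '130:130/131', '131:130/131', '132:130/131', '133:129/131', '134:129/131', '135:138/144', '136:135/148', '137:133/148', '138:127/148', '139:75/142', '140:70/142', '141:69/141', '142:74/140', '143:126/131', '144:131/131', '145:131/131', '146:131/130', '147:131/131', '148:130/131', '149:130/131']
310 ['126:129/131', '127:129/131', '128:130/131', '129:129/131', '130:128/131', '131:128/131', '132:129/131', '133:118/134', '134:130/147', '135:129/148', '136:133/147', '137:103/146', '138:77/143', '139:73/142', '140:70/141', '141:101/136', '142:128/131', '143:131/131', '144:131/131', '145:131/131', '146:130/131', '147:130/131', '148:131/131', '149:131/131']
336 ['126:130/131', '127:130/131', '128:130/131', '129:129/131', '130:128/131', '131:130/131', '132:132/141', '133:133/148', '134:135/148', '135:138/148', '136:80/143', '137:70/141', '138:68/141', '139:70/140', '140:121/132', '141:130/131', '142:130/131', '143:130/131', '144:131/131', '145:131/131', '146:130/131', '147:130/131', '148:130/131', '149:129/131']
362 ['126:127/131', '127:129/131', '128:129/131', '129:128/131', '130:122/132', '131:142/148', '132:139/149', '133:141/148', '134:119/147', '135:78/143', '136:69/142', '137:63/141', '138:89/137', '139:124/131', '140:127/131', '141:127/131', '142:127/131', '143:127/131', '144:127/131', '145:127/131', '146:127/131', '147:127/131', '148:127/131', '149:128/131']
shelf_edge [ 0.5692 -0.0553  0.165 ]
ledge end top back [ 0.6688 -0.377   0.04  ]
ledge end [ 0.6506 -0.3762  0.04  ]
roller? [0.585  0.1257 0.03  ]
hous front-right [0.503  0.0814 0.04  ]
hous front left [0.5003 0.1519 0.04  ]
```

```bash
python3 - <<'E'
from h import *
import pickle
t=pickle.load(open('top0.pkl','rb'))
C=[284,310,336,362]; P=[]
for n,rows,z in(('bot',[142.6,141.1,139.7,138.2],0),('crease',[138.45,136.9,135.5,134.2],.04)):
    for c,r in zip(C,rows): P.append(ray(t,c,r,z)[:2])
P=np.array(P); print(P.round(4).tolist())
k,b=np.polyfit(P[:,1],P[:,0],1); print(k,b,'resid',P[:,0]-np.polyval([k,b],P[:,1]))
yaw=np.arctan(-k); ex=np.array([np.cos(yaw),np.sin(yaw)]); ey=np.array([-np.sin(yaw),np.cos(yaw)])
print('yaw',np.degrees(yaw))
# origin along y from ledge end(-.33), shelf edge (-.075,0)
end=ray(t,377.5,134,.04)[:2]; se=ray(t,266.3,151.7,.165)[:2]
p0=np.array([b,0])
print('y0 from end',(end-p0)@ey+.33,'from shelf',(se-p0)@ey,'shelf x',(se-p0)@ex)
y0=((end-p0)@ey+.33+(se-p0)@ey)/2; O=p0+ey*y0; print('O',O)
def toR(p): d=np.array(p[:2])-O; return d@ex,d@ey
for n,p in(('pinL',[.479,-.0638]),('pinR',[.4177,-.238]),('hr',[.503,.0814]),('hl',[.5003,.1519]),('ctr',[.448,-.1515])): print(n,np.round(toR(p),4))
np.savez('rack.npz',O=O,yaw=yaw)
for rp in((-.051,.18,.05),(-.121,.155,.04),(-.121,.205,.04),(0,-.33,.04),(-.075,0,.165),(-.022,.255,.022),(-.022,.29,.022)):
    w=np.r_[O+ex*rp[0]+ey*rp[1],rp[2]]; print(rp,w.round(4),proj(t,w).round(1))
E
```

```text
[[0.6466, -0.106], [0.6512, -0.1835], [0.6555, -0.2611], [0.6601, -0.3389], [0.6463, -0.105], [0.651, -0.1804], [0.6552, -0.2558], [0.6591, -0.3315]]
-0.05699896264120745 0.6405677094709281 resid [ 6.63999015e-07  1.82154365e-04  5.36360968e-05  2.35653153e-04
 -2.18012116e-04  1.25570448e-04  1.63320905e-05 -3.95998036e-04]
yaw 3.262270141601883
y0 from end -0.047108643553164464 from shelf -0.05119934191298988 shelf x -0.07436824719070177
O [ 0.6433649  -0.04907434]
pinL [-0.1649 -0.0053]
pinR [-0.2361 -0.1758]
hr [-0.1327  0.1383]
hl [-0.1314  0.2088]
ctr [-0.2009 -0.0911]
(-0.051, 0.18, 0.05) [0.5822 0.1277 0.05  ] [202.3 159. ]
(-0.121, 0.155, 0.04) [0.5137 0.0988 0.04  ] [212.4 183.3]
(-0.121, 0.205, 0.04) [0.5109 0.1487 0.04  ] [194.7 184.3]
(0, -0.33, 0.04) [ 0.6621 -0.3785  0.04  ] [378.1 133.2]
(-0.075, 0, 0.165) [ 0.5685 -0.0533  0.165 ] [265.5 152. ]
(-0.022, 0.255, 0.022) [0.6069 0.2043 0.022 ] [177.5 153.5]
(-0.022, 0.29, 0.022) [0.6049 0.2392 0.022 ] [165.4 154.2]
```

```bash
cat >> h.py <<'E'
import json,sys
K=np.load('rack.npz'); O=K['O']; YAW=float(K['yaw']); RK=R.from_euler('z',YAW)
def W(x,y,z): return np.r_[O,0]+RK.apply([x,y,z])
def Rk(p): return RK.inv().apply(np.array(p)-np.r_[O,0])
def down(ang): # tool z down, tool y at world angle ang (deg)
    a=np.radians(ang); y=np.array([np.cos(a),np.sin(a),0]); z=np.array([0,0,-1.]); return R.from_matrix(np.c_[np.cross(y,z),y,z])
def lean(deg,twist=0): # tool z away/down in the rack x-z plane, tool y away/up, tool x along rack -y; twist about vertical
    a=np.radians(deg); z=np.array([np.sin(a),0,-np.cos(a)]); y=np.array([np.cos(a),0,np.sin(a)])
    return RK*R.from_euler('z',twist,degrees=True)*R.from_matrix(np.c_[np.cross(y,z),y,z])
def plan(wps,g,p=None,r=None,nr=5):
    """wps: list of (pos, Rotation, nrows); prints rows to type, in calls of 5"""
    s=ctrl.get_state()
    p=np.array(s['eef_pos']) if p is None else p; r=R.from_quat(s['tcp_rot']) if r is None else r
    T,Q=[],[]
    for tp,tr,n in wps:
        for i in range(n,0,-1):
            d=r.inv().apply((np.array(tp)-p)/i)/.03; d=np.round(d/.02)*.02
            w=np.degrees((r.inv()*tr).as_rotvec()/i)/5; w=np.round(w/.05)*.05
            d=np.clip(d,-1,1); w=np.clip(w,-1,1)
            p=p+r.apply(d*.03); r=r*R.from_rotvec(np.radians(w*5)); T.append([float(round(x,2)) for x in d]); Q.append([float(round(x,2)) for x in w])
    for i in range(0,len(T),nr): print('T',json.dumps(T[i:i+nr]),'\n R',json.dumps(Q[i:i+nr]),'g',g)
    print('end',p.round(4),'miss',np.degrees((r.inv()*wps[-1][1]).magnitude()).round(2)); return p,r
def st():
    s=ctrl.get_state(); print('t',round(s['time'],2),'tcp',np.round(s['eef_pos'],4),'rack',Rk(s['eef_pos']).round(4),'F',np.round(s['contact_force'],2),'open',round(s['opening'],3),'q',np.round(s['qpos'],2)); return s
E
python3 - <<'E'
from h import *
a=-19.4; r0=down(63.5)
plan([([.46,.32,.25],down(25),12),([.47,0.,.25],down(-10),11),([.447,-.152,.14],down(a),7)],85)
E
```

```text
T [[-0.74, -0.5, -0.06], [-0.78, -0.46, -0.06], [-0.8, -0.42, -0.06], [-0.82, -0.38, -0.06], [-0.84, -0.32, -0.06]] 
 R [[-0.0, 0.0, 0.65], [-0.0, 0.0, 0.65], [-0.0, 0.0, 0.65], [-0.0, 0.0, 0.65], [-0.0, 0.0, 0.65]] g 85
T [[-0.86, -0.28, -0.06], [-0.88, -0.24, -0.04], [-0.9, -0.18, -0.06], [-0.9, -0.12, -0.04], [-0.9, -0.08, -0.06]] 
 R [[-0.0, 0.0, 0.65], [-0.0, 0.0, 0.65], [-0.0, 0.0, 0.65], [-0.0, 0.0, 0.65], [-0.0, 0.0, 0.6]] g 85
T [[-0.92, -0.04, -0.04], [-0.9, 0.02, -0.06], [-0.9, -0.38, 0.0], [-0.92, -0.34, 0.0], [-0.92, -0.28, 0.0]] 
 R [[-0.0, 0.0, 0.65], [-0.0, 0.0, 0.6], [-0.0, 0.0, 0.65], [-0.0, 0.0, 0.65], [-0.0, 0.0, 0.65]] g 85
T [[-0.94, -0.22, 0.0], [-0.96, -0.18, 0.0], [-0.96, -0.12, 0.0], [-0.96, -0.06, 0.0], [-0.96, -0.02, 0.0]] 
 R [[-0.0, 0.0, 0.65], [-0.0, 0.0, 0.65], [-0.0, 0.0, 0.65], [-0.0, 0.0, 0.6], [-0.0, 0.0, 0.65]] g 85
T [[-0.98, 0.04, 0.0], [-0.96, 0.1, 0.02], [-0.96, 0.14, 0.0], [-0.74, 0.02, 0.52], [-0.72, 0.04, 0.52]] 
 R [[-0.0, 0.0, 0.6], [-0.0, 0.0, 0.65], [-0.0, 0.0, 0.6], [-0.0, 0.0, 0.25], [-0.0, 0.0, 0.25]] g 85
T [[-0.74, 0.04, 0.52], [-0.72, 0.06, 0.52], [-0.72, 0.08, 0.54], [-0.72, 0.12, 0.52], [-0.74, 0.12, 0.54]] 
 R [[-0.0, 0.0, 0.3], [-0.0, 0.0, 0.25], [-0.0, 0.0, 0.3], [-0.0, 0.0, 0.25], [-0.0, 0.0, 0.3]] g 85
end [ 0.4469 -0.1523  0.14  ] miss 0.12
```

Call:
{"api": "send_rows", "payload": {"translation": [[-0.74,-0.5,-0.06],[-0.78,-0.46,-0.06],[-0.8,-0.42,-0.06],[-0.82,-0.38,-0.06],[-0.84,-0.32,-0.06]], "rotation": [[0,0,0.65],[0,0,0.65],[0,0,0.65],[0,0,0.65],[0,0,0.65]], "grip": [85,85,85,85,85]}}

```text
time: 0.72
eef_pos: [0.3675, 0.4848, 0.2402]
tcp_rot: [0.366, 0.931, -0.0, 0.0]
contact_force: [-0.3, -0.6, -0.3]
opening: 0.996
```

Call:
{"api": "send_rows", "payload": {"translation": [[-0.86,-0.28,-0.06],[-0.88,-0.24,-0.04],[-0.9,-0.18,-0.06],[-0.9,-0.12,-0.04],[-0.9,-0.08,-0.06]], "rotation": [[0,0,0.65],[0,0,0.65],[0,0,0.65],[0,0,0.65],[0,0,0.6]], "grip": [85,85,85,85,85]}}

```text
time: 1.35
eef_pos: [0.434, 0.3659, 0.248]
tcp_rot: [0.492, 0.871, -0.0, 0.0]
contact_force: [0.4, -0.3, 0.3]
opening: 0.991
```

Call:
{"api": "send_rows", "payload": {"translation": [[-0.92,-0.04,-0.04],[-0.9,0.02,-0.06],[-0.9,-0.38,0],[-0.92,-0.34,0],[-0.92,-0.28,0]], "rotation": [[0,0,0.65],[0,0,0.6],[0,0,0.65],[0,0,0.65],[0,0,0.65]], "grip": [85,85,85,85,85]}}

```text
time: 1.98
eef_pos: [0.4626, 0.2307, 0.2509]
tcp_rot: [0.608, 0.794, -0.0, 0.0]
contact_force: [0.0, 1.2, 1.1]
opening: 0.992
```

Call:
{"api": "send_rows", "payload": {"translation": [[-0.94,-0.22,0],[-0.96,-0.18,0],[-0.96,-0.12,0],[-0.96,-0.06,0],[-0.96,-0.02,0]], "rotation": [[0,0,0.65],[0,0,0.65],[0,0,0.65],[0,0,0.6],[0,0,0.65]], "grip": [85,85,85,85,85]}}

```text
time: 2.6
eef_pos: [0.4667, 0.086, 0.2509]
tcp_rot: [0.713, 0.702, -0.0, 0.0]
contact_force: [0.7, -0.8, 0.1]
opening: 0.998
```

Call:
{"api": "send_rows", "payload": {"translation": [[-0.98,0.04,0],[-0.96,0.1,0.02],[-0.96,0.14,0],[-0.74,0.02,0.52],[-0.72,0.04,0.52]], "rotation": [[0,0,0.6],[0,0,0.65],[0,0,0.6],[0,0,0.25],[0,0,0.25]], "grip": [85,85,85,85,85]}}

```text
time: 3.22
eef_pos: [0.463, -0.0445, 0.2189]
tcp_rot: [0.78, 0.625, -0.0, 0.0]
contact_force: [0.6, -0.7, 0.3]
opening: 0.996
```

Call:
{"api": "send_rows", "payload": {"translation": [[-0.74,0.04,0.52],[-0.72,0.06,0.52],[-0.72,0.08,0.54],[-0.72,0.12,0.52],[-0.74,0.12,0.54]], "rotation": [[0,0,0.3],[0,0,0.25],[0,0,0.3],[0,0,0.25],[0,0,0.3]], "grip": [85,85,85,85,85]}}

```text
time: 3.85
eef_pos: [0.4462, -0.1529, 0.1396]
tcp_rot: [0.817, 0.577, -0.0, 0.0]
contact_force: [0.9, 0.2, 0.2]
opening: 0.994
```

Call:
{"api": "send_rows", "payload": {"translation": [[0,0.02,0.9],[0,0,0.9],[0,0,0.9],[0,0,0.9],[0,0,0.84]], "rotation": [[0,0,0],[0,0,0],[0,0,0],[0,0,0],[0,0,0]], "grip": [85,85,85,85,85], "squeeze": 30}}

```text
time: 4.47
eef_pos: [0.4469, -0.1524, 0.0061]
tcp_rot: [0.817, 0.577, -0.0, -0.0]
contact_force: [0.0, 0.4, 0.2]
opening: 0.994
```

Call:
{"api": "send_rows", "payload": {"translation": [[0,0,0],[0,0,0],[0,0,0],[0,0,0],[0,0,0]], "rotation": [[0,0,0],[0,0,0],[0,0,0],[0,0,0],[0,0,0]], "grip": [70,55,30,30,30]}}

```text
time: 5.1
eef_pos: [0.4491, -0.1527, 0.0084]
tcp_rot: [0.816, 0.578, 0.0, 0.001]
contact_force: [-1.7, -0.7, 6.4]
opening: 0.502
```

```bash
python3 - <<'E'
from h import *
st()
E
```

```text
t 5.1 tcp [ 0.4491 -0.1527  0.0084] rack [-0.1999 -0.0924  0.0084] F [-1.69 -0.69  6.44] open 0.502 q [-0.54  0.16  2.19 -0.    0.78 -0.2 ]
```

```bash
python3 - <<'E'
from h import *
s=ctrl.get_state(); r=R.from_quat(s['tcp_rot']); d=down(np.degrees(YAW)); p=s['eef_pos']
plan([(p+[0,0,.07],r,4),(W(-.05,-.14,.08),d,9),(W(-.048,-.14,.012),d,7)],30)
E
```

```text
T [[-0.0, 0.0, -0.58], [-0.0, 0.0, -0.58], [-0.0, 0.0, -0.58], [-0.0, 0.0, -0.6], [0.06, 0.58, -0.0]] 
 R [[0.0, 0.0, 0.0], [0.0, 0.0, 0.0], [0.0, 0.0, 0.0], [0.0, 0.0, 0.0], [0.0, 0.0, -0.5]] g 30
T [[0.02, 0.58, -0.0], [-0.0, 0.58, -0.0], [-0.02, 0.58, -0.0], [-0.06, 0.58, -0.0], [-0.08, 0.58, -0.0]] 
 R [[0.0, 0.0, -0.5], [0.0, 0.0, -0.5], [0.0, 0.0, -0.5], [0.0, 0.0, -0.5], [0.0, 0.0, -0.5]] g 30
T [[-0.1, 0.58, -0.02], [-0.12, 0.58, -0.0], [-0.16, 0.56, -0.02], [0.0, 0.0, 0.32], [0.0, 0.0, 0.32]] 
 R [[0.0, 0.0, -0.5], [0.0, 0.0, -0.5], [0.0, 0.0, -0.55], [0.0, 0.0, 0.0], [0.0, 0.0, 0.0]] g 30
T [[0.0, 0.02, 0.32], [0.0, 0.0, 0.32], [0.0, 0.02, 0.34], [0.0, 0.0, 0.32], [0.0, 0.02, 0.34]] 
 R [[0.0, 0.0, 0.0], [0.0, 0.0, 0.0], [0.0, 0.0, 0.0], [0.0, 0.0, 0.0], [0.0, 0.0, 0.0]] g 30
end [ 0.6035 -0.1918  0.0119] miss 0.19
```

Call:
{"api": "send_rows", "payload": {"translation": [[0,0,-0.58],[0,0,-0.58],[0,0,-0.58],[0,0,-0.6],[0.06,0.58,0]], "rotation": [[0,0,0],[0,0,0],[0,0,0],[0,0,0],[0,0,-0.5]], "grip": [30,30,30,30,30]}}

```text
time: 5.72
eef_pos: [0.4649, -0.1556, 0.0779]
tcp_rot: [0.803, 0.596, 0.0, 0.0]
contact_force: [-0.4, -0.3, -2.0]
opening: 0.507
```

Call:
{"api": "send_rows", "payload": {"translation": [[0.02,0.58,0],[0,0.58,0],[-0.02,0.58,0],[-0.06,0.58,0],[-0.08,0.58,0]], "rotation": [[0,0,-0.5],[0,0,-0.5],[0,0,-0.5],[0,0,-0.5],[0,0,-0.5]], "grip": [30,30,30,30,30]}}

```text
time: 6.35
eef_pos: [0.5492, -0.1775, 0.0762]
tcp_rot: [0.733, 0.68, -0.0, -0.001]
contact_force: [-0.2, 0.4, -2.5]
opening: 0.506
```

Call:
{"api": "send_rows", "payload": {"translation": [[-0.1,0.58,0],[-0.12,0.58,0],[-0.16,0.56,0],[0,0,0.2],[0,0,0]], "rotation": [[0,0,-0.5],[0,0,-0.5],[0,0,-0.55],[0,0,0],[0,0,0]], "grip": [30,30,30,30,30]}}

```text
time: 6.98
eef_pos: [0.5989, -0.1902, 0.0693]
tcp_rot: [0.686, 0.727, -0.001, -0.002]
contact_force: [-0.1, 0.3, -2.5]
opening: 0.501
```

```bash
python3 - <<'E'
from h import *
st(); a=cam('top'); b=cam('scene')
import pickle; pickle.dump(a,open('top1.pkl','wb'))
x=cv2.resize(a['image'][80:240,200:400],(600,480),interpolation=cv2.INTER_CUBIC)
cv2.imwrite('pics/c2.png',x)
E
```

```text
t 6.97 tcp [ 0.5989 -0.1902  0.0693] rack [-0.0524 -0.1384  0.0693] F [-0.12  0.28 -2.54] open 0.501 q [-0.47  0.36  1.8  -0.    0.98 -0.53]
```

View pics/c2.png

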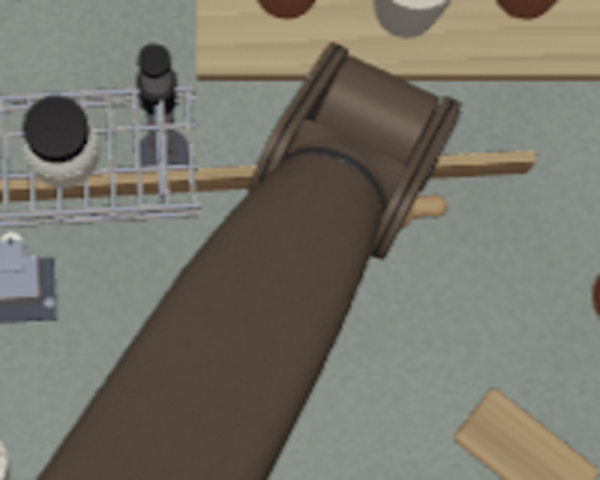

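The crop shows the pin in the hand, parallel to the ledge. Its rear handle tip is at crop (446,207), and the arm hides the rest. Next I lower it.

Call:
{"api": "send_rows", "payload": {"translation": [[0,0.06,0.5],[0,0.05,0.5],[0,0.04,0.5],[0,0,0.3],[0,0,0.18]], "rotation": [[0,0,0],[0,0,0],[0,0,0],[0,0,0],[0,0,0]], "grip": [30,30,30,30,30]}}

```text
time: 7.7
eef_pos: [0.6048, -0.1906, 0.0106]
tcp_rot: [0.686, 0.727, -0.0, -0.001]
contact_force: [-0.1, -0.2, -2.3]
opening: 0.502
```

```bash
python3 - <<'E'
from h import *
import pickle
st(); a=pickle.load(open('top1.pkl','rb')); print(Rk(ray(a,348.7,149,.083)))
E
```

```text
t 7.7 tcp [ 0.6048 -0.1906  0.0106] rack [-0.0466 -0.1391  0.0106] F [-0.12 -0.19 -2.28] open 0.502 q [-0.47  0.46  1.8  -0.    0.89 -0.52]
[-0.05532979 -0.23240611  0.083     ]
```

Call:
{"api": "send_rows", "payload": {"translation": [[0,0,0.06],[0,0,0.02],[0,0,0],[0,0,0],[0,0,0]], "rotation": [[0,0,0],[0,0,0],[0,0,0],[0,0,0],[0,0,0]], "grip": [30,30,46,50,54]}}

```text
time: 8.32
eef_pos: [0.6056, -0.1911, 0.01]
tcp_rot: [0.686, 0.727, 0.0, 0.001]
contact_force: [0.8, -0.0, 0.0]
opening: 0.632
```

Call:
{"api": "send_rows", "payload": {"translation": [[0,0,0],[0,0,-0.3],[0,0,-0.6],[0,0,-0.8],[0,-0.6,-0.6]], "rotation": [[0,0,0],[0,0,0],[0,0,0],[0,0,0],[0,0,0]], "grip": [54,54,54,54,54]}}

```text
time: 8.95
eef_pos: [0.5888, -0.1925, 0.0816]
tcp_rot: [0.686, 0.728, 0.001, 0.002]
contact_force: [0.5, -0.1, 1.0]
opening: 0.632
```

Call:
{"api": "send_rows", "payload": {"translation": [[0,-1,0],[0,-1,0],[0,-1,0],[0,-1,0],[0,-1,0]], "rotation": [[0,0,0],[0,0,0],[0,0,0],[0,0,0],[0,0,0]], "grip": [54,0,0,0,0]}}

```text
time: 9.57
eef_pos: [0.4371, -0.2011, 0.08]
tcp_rot: [0.686, 0.728, 0.0, 0.001]
contact_force: [-0.0, 0.0, -0.3]
opening: 0.003
```

```bash
python3 - <<'E'
from h import *
st(); a=cam('top')
x=cv2.resize(a['image'][80:240,200:400],(600,480),interpolation=cv2.INTER_CUBIC)
b=cam('scene'); y=cv2.resize(b['image'][180:340,140:340],(600,480))
cv2.imwrite('pics/c3.png',cv2.resize(np.hstack([x,y]),(800,320)))
E
```

```text
t 9.57 tcp [ 0.4371 -0.2011  0.08  ] rack [-0.2145 -0.14    0.08  ] F [-0.04  0.   -0.34] open 0.003 q [-0.64  0.04  2.16 -0.    0.94 -0.7 ]
```

View pics/c3.png

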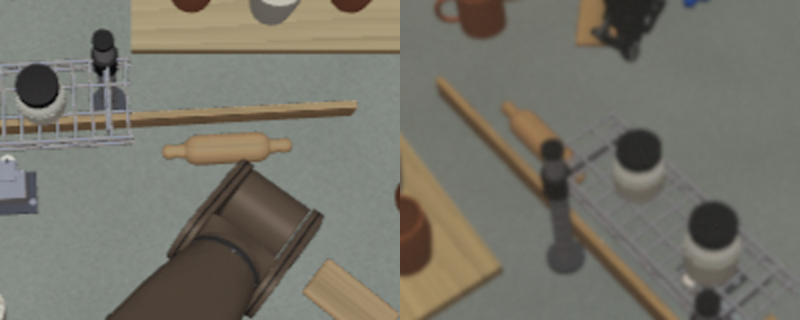

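The pin lies parallel to the ledge with a small gap. In the left half its ends are at (165,151) and (291,146). I'll now roll it gently against the ledge with shut fingers.

Call:
{"api": "send_rows", "payload": {"translation": [[0,0.8,0.55],[0,0.8,0.55],[0,0.8,0.55],[0,0.7,0.5],[0,0.3,0]], "rotation": [[0,0,0],[0,0,0],[0,0,0],[0,0,0],[0,0,0]], "grip": [0,0,0,0,0]}}

```text
time: 10.3
eef_pos: [0.5405, -0.1944, 0.0136]
tcp_rot: [0.686, 0.728, 0.0, -0.0]
contact_force: [-0.6, 0.2, -0.1]
opening: -0.001
```

Call:
{"api": "send_rows", "payload": {"translation": [[0,0.3,0],[0,0.2,0],[0,0.1,0],[0,0.1,0],[0,0.1,0]], "rotation": [[0,0,0],[0,0,0],[0,0,0],[0,0,0],[0,0,0]], "grip": [0,0,0,0,0]}}

```text
time: 10.92
eef_pos: [0.5632, -0.1933, 0.0139]
tcp_rot: [0.686, 0.727, -0.0, -0.0]
contact_force: [-1.2, -0.3, 1.1]
opening: 0.0
```

```bash
python3 - <<'E'
from h import *
st()
E
```

```text
t 10.93 tcp [ 0.5632 -0.1933  0.0139] rack [-0.0883 -0.1394  0.0139] F [-1.24 -0.32  1.11] open 0.0 q [-0.5   0.38  1.9  -0.    0.86 -0.56]
```

Call:
{"api": "send_rows", "payload": {"translation": [[0,0.1,0],[0,0.1,0],[0,0.1,0],[0,0.1,0],[0,0.1,0]], "rotation": [[0,0,0],[0,0,0],[0,0,0],[0,0,0],[0,0,0]], "grip": [0,0,0,0,0]}}

```text
time: 11.55
eef_pos: [0.5784, -0.1924, 0.0138]
tcp_rot: [0.686, 0.727, 0.0, -0.0]
contact_force: [-0.4, -0.6, -0.1]
opening: -0.003
```

Call:
{"api": "send_rows", "payload": {"translation": [[0,0.1,0],[0,0.1,0],[0,0.06,0],[0,0.06,0],[0,0,0]], "rotation": [[0,0,0],[0,0,0],[0,0,0],[0,0,0],[0,0,0]], "grip": [0,0,0,0,0]}}

```text
time: 12.18
eef_pos: [0.5879, -0.1918, 0.0138]
tcp_rot: [0.686, 0.727, 0.0, 0.0]
contact_force: [0.4, 0.1, -0.1]
opening: 0.002
```

```bash
python3 - <<'E'
from h import *
st(); a=cam('top'); b=cam('scene')
x=cv2.resize(a['image'][80:200,250:400],(600,480),interpolation=cv2.INTER_CUBIC)
y=cv2.resize(b['image'][190:290,140:265],(600,480),interpolation=cv2.INTER_CUBIC)
cv2.imwrite('pics/c4.png',cv2.resize(np.hstack([x,y]),(800,320)))
E
```

```text
t 12.18 tcp [ 0.5879 -0.1918  0.0138] rack [-0.0635 -0.1394  0.0138] F [ 0.42  0.06 -0.08] open 0.002 q [-0.48  0.42  1.84  0.    0.88 -0.54]
```

View pics/c4.png

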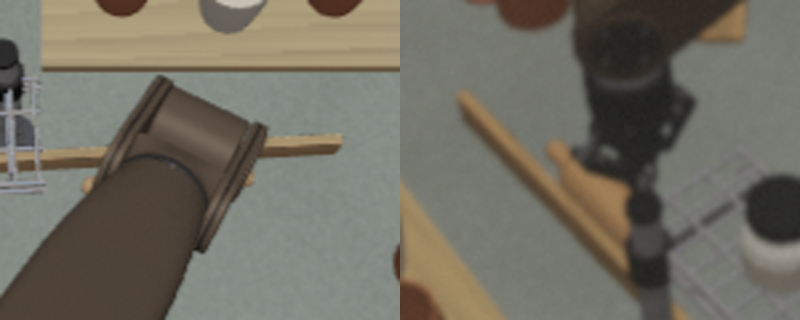

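The hand is behind the barrel and the pin is close to the ledge (right half, (590,180)). No force shows yet, so I go on in small steps.

Call:
{"api": "send_rows", "payload": {"translation": [[0,0.06,0],[0,0.06,0],[0,0,0]], "rotation": [[0,0,0],[0,0,0],[0,0,0]], "grip": [0,0,0]}}

```text
time: 12.65
eef_pos: [0.5916, -0.1917, 0.0139]
tcp_rot: [0.686, 0.727, 0.0, 0.0]
contact_force: [0.8, -0.3, 0.3]
opening: 0.001
```

Call:
{"api": "send_rows", "payload": {"translation": [[0,0.06,0],[0,0,0]], "rotation": [[0,0,0],[0,0,0]], "grip": [0,0]}}

```text
time: 12.9
eef_pos: [0.5933, -0.1915, 0.0139]
tcp_rot: [0.686, 0.727, 0.0, 0.0]
contact_force: [0.4, 0.1, -0.4]
opening: -0.004
```

Call:
{"api": "send_rows", "payload": {"translation": [[0,0.06,0],[0,0,0]], "rotation": [[0,0,0],[0,0,0]], "grip": [0,0]}}

```text
time: 13.15
eef_pos: [0.594, -0.1914, 0.0137]
tcp_rot: [0.686, 0.728, -0.001, -0.001]
contact_force: [-5.5, 0.1, 3.9]
opening: -0.001
```

Call:
{"api": "send_rows", "payload": {"translation": [[0,-0.06,0],[0,-0.1,0],[0,-0.3,0],[0,-0.7,0],[0,-0.9,-0.5]], "rotation": [[0,0,0],[0,0,0],[0,0,0],[0,0,0],[0,0,0]], "grip": [0,0,0,0,0]}}

```text
time: 13.78
eef_pos: [0.5316, -0.1945, 0.0278]
tcp_rot: [0.686, 0.728, -0.0, -0.001]
contact_force: [-0.3, -0.2, 1.0]
opening: 0.003
```

```bash
python3 - <<'E'
from h import *
st()
q=lean(45,-6)
plan([(W(-.13,-.20,.06),down(np.degrees(YAW)),3),(W(-.15,-.285,.12),q,12)],0)
E
```

```text
t 13.78 tcp [ 0.5316 -0.1945  0.0278] rack [-0.1198 -0.1388  0.0278] F [-0.3  -0.22  1.01] open 0.003 q [-0.53  0.31  1.97  0.    0.87 -0.59]
T [[-0.68, -0.12, -0.36], [-0.68, -0.12, -0.36], [-0.68, -0.1, -0.36], [-0.24, -0.06, -0.16], [-0.24, -0.04, -0.16]] 
 R [[-0.0, -0.0, 0.0], [-0.0, -0.0, 0.0], [-0.0, -0.0, 0.0], [-0.75, -0.05, 0.1], [-0.75, -0.05, 0.1]] g 0
T [[-0.24, -0.04, -0.18], [-0.24, -0.02, -0.18], [-0.24, -0.0, -0.16], [-0.24, 0.02, -0.16], [-0.24, 0.02, -0.16]] 
 R [[-0.75, -0.05, 0.1], [-0.75, -0.05, 0.1], [-0.75, -0.05, 0.1], [-0.75, -0.05, 0.1], [-0.75, -0.05, 0.1]] g 0
T [[-0.24, 0.04, -0.16], [-0.24, 0.04, -0.16], [-0.24, 0.06, -0.16], [-0.24, 0.08, -0.16], [-0.24, 0.08, -0.16]] 
 R [[-0.75, -0.05, 0.1], [-0.75, -0.0, 0.1], [-0.75, -0.05, 0.1], [-0.75, -0.0, 0.1], [-0.75, -0.05, 0.1]] g 0
end [ 0.5096 -0.3423  0.1198] miss 0.14
```

Call:
{"api": "send_rows", "payload": {"translation": [[-0.68,-0.12,-0.36],[-0.68,-0.12,-0.36],[-0.68,-0.1,-0.36],[-0.24,-0.06,-0.16],[-0.24,-0.04,-0.16]], "rotation": [[0,0,0],[0,0,0],[0,0,0],[-0.75,-0.05,0.1],[-0.75,-0.05,0.1]], "grip": [0,0,0,0,0]}}

```text
time: 14.4
eef_pos: [0.5248, -0.2734, 0.0718]
tcp_rot: [0.691, 0.719, 0.045, 0.05]
contact_force: [-0.7, 1.1, -0.2]
opening: -0.004
```

Call:
{"api": "send_rows", "payload": {"translation": [[-0.24,-0.04,-0.18],[-0.24,-0.02,-0.18],[-0.24,0,-0.16],[-0.24,0.02,-0.16],[-0.24,0.02,-0.16]], "rotation": [[-0.75,-0.05,0.1],[-0.75,-0.05,0.1],[-0.75,-0.05,0.1],[-0.75,-0.05,0.1],[-0.75,-0.05,0.1]], "grip": [0,0,0,0,0]}}

```text
time: 15.02
eef_pos: [0.5182, -0.3091, 0.0967]
tcp_rot: [0.69, 0.687, 0.155, 0.168]
contact_force: [0.6, 1.6, 1.1]
opening: 0.002
```

Call:
{"api": "send_rows", "payload": {"translation": [[-0.24,0.04,-0.16],[-0.24,0.04,-0.16],[-0.24,0.06,-0.16],[-0.24,0.08,-0.16],[-0.24,0.08,-0.16]], "rotation": [[-0.75,-0.05,0.1],[-0.75,0,0.1],[-0.75,-0.05,0.1],[-0.75,0,0.1],[-0.75,-0.05,0.1]], "grip": [0,0,0,0,0]}}

```text
time: 15.65
eef_pos: [0.5111, -0.3448, 0.1222]
tcp_rot: [0.669, 0.636, 0.264, 0.28]
contact_force: [0.7, -0.1, 0.5]
opening: 0.005
```

```bash
python3 - <<'E'
from h import *
s=st(); print((lean(0,0).inv()*R.from_quat(s['tcp_rot'])).as_euler('xyz',degrees=True))
a=cam('top'); b=cam('scene')
x=cv2.resize(a['image'][80:200,250:400],(600,480),interpolation=cv2.INTER_CUBIC)
y=cv2.resize(b['image'][190:290,140:265],(600,480),interpolation=cv2.INTER_CUBIC)
cv2.imwrite('pics/c5.png',cv2.resize(np.hstack([x,y]),(800,320)))
import pickle; pickle.dump(a,open('top2.pkl','wb'))
q=R.from_quat(s['tcp_rot'])
plan([(W(-.06,-.285,.06),lean(45,-6),6),(W(-.0165,-.28,.0165),lean(45,-6),5)],0)
E
```

```text
t 15.65 tcp [ 0.5111 -0.3448  0.1222] rack [-0.1489 -0.2877  0.1222] F [ 0.7  -0.07  0.51] open 0.005 q [-1.    0.08  2.18  1.13  0.69 -1.8 ]
[-45.25148525  -0.1746253    6.20409899]
T [[0.06, 0.1, 0.58], [0.08, 0.1, 0.6], [0.06, 0.12, 0.58], [0.08, 0.1, 0.6], [0.06, 0.12, 0.58]] 
 R [[0.0, 0.0, -0.0], [0.0, 0.0, -0.0], [0.0, 0.0, -0.0], [0.0, 0.0, -0.0], [0.0, 0.05, -0.0]] g 0
T [[0.08, 0.1, 0.6], [0.06, -0.0, 0.4], [0.06, -0.0, 0.4], [0.06, -0.0, 0.42], [0.06, -0.0, 0.4]] 
 R [[0.0, 0.0, -0.05], [0.0, 0.0, 0.0], [0.0, 0.0, 0.0], [0.0, 0.0, 0.0], [0.0, 0.0, 0.0]] g 0
T [[0.08, -0.02, 0.42]] 
 R [[0.0, 0.0, 0.0]] g 0
end [ 0.6428 -0.3293  0.0161] miss 0.13
```

View pics/c5.png

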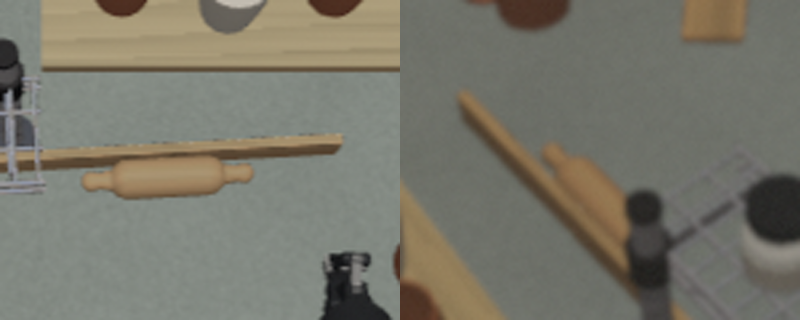

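The pin lies straight against the ledge, with its tips at left-half (82,181) and (253,173). The leaning gripper is clear of it at (350,280).

Call:
{"api": "send_rows", "payload": {"translation": [[0.06,0.1,0.58],[0.08,0.1,0.6],[0.06,0.12,0.58],[0.08,0.1,0.6],[0.06,0.12,0.58]], "rotation": [[0,0,0],[0,0,0],[0,0,0],[0,0,0],[0,0,0]], "grip": [0,0,0,0,0]}}

```text
time: 16.38
eef_pos: [0.5863, -0.3369, 0.0703]
tcp_rot: [0.669, 0.637, 0.263, 0.278]
contact_force: [0.1, 0.1, 0.2]
opening: 0.001
```

Call:
{"api": "send_rows", "payload": {"translation": [[0.08,0.1,0.6],[0.06,0,0.4],[0.06,0,0.4],[0.06,0,0.4],[0,0,0.2]], "rotation": [[0,0,0],[0,0,0],[0,0,0],[0,0,0],[0,0,0]], "grip": [0,0,0,0,0]}}

```text
time: 17.0
eef_pos: [0.6305, -0.3305, 0.0292]
tcp_rot: [0.669, 0.637, 0.264, 0.278]
contact_force: [-0.1, 0.7, -0.9]
opening: 0.004
```

```bash
python3 - <<'E'
from h import *
import pickle
s=st(); a=pickle.load(open('top2.pkl','rb'))
for u,v in((344.9,144.9),(280.75,147.9)): print(Rk(ray(a,u,v,.022)))
q=lean(45,-6)
plan([(W(-.0165,-.28,.0165),q,3)],0)
E
```

```text
t 17.0 tcp [ 0.6305 -0.3305  0.0292] rack [-0.0289 -0.2802  0.0292] F [-0.14  0.69 -0.93] open 0.004 q [-0.8   0.42  1.99  1.39  0.51 -1.95]
[-0.02426229 -0.23358604  0.022     ]
[-0.02252343 -0.04555758  0.022     ]
T [[0.02, -0.0, 0.2], [0.02, -0.0, 0.2], [0.02, -0.02, 0.18]] 
 R [[0.0, 0.0, -0.0], [0.0, 0.0, -0.0], [0.0, 0.0, -0.0]] g 0
end [ 0.6424 -0.3293  0.0165] miss 0.13
```

Call:
{"api": "send_rows", "payload": {"translation": [[0.02,0,0.2],[0.02,0,0.2],[0.02,-0.02,0.16],[0,0,0]], "rotation": [[0,0,0],[0,0,0],[0,0,0],[0,0,0]], "grip": [0,0,0,0]}}

```text
time: 17.5
eef_pos: [0.6417, -0.3294, 0.0173]
tcp_rot: [0.669, 0.637, 0.264, 0.278]
contact_force: [-0.7, -0.5, -0.5]
opening: 0.001
```

```bash
python3 - <<'E'
from h import *
s=st(); q=lean(45,-6)
plan([(W(-.0170,-.25,.0165),q,5),(W(-.017,-.19,.0165),q,10)],0)
E
```

```text
t 17.5 tcp [ 0.6417 -0.3294  0.0173] rack [-0.0176 -0.2798  0.0173] F [-0.7  -0.46 -0.45] open 0.001 q [-0.78  0.46  1.97  1.43  0.5  -1.97]
T [[0.2, -0.02, -0.0], [0.2, -0.02, -0.02], [0.2, -0.02, -0.0], [0.2, -0.0, -0.02], [0.18, -0.02, -0.0]] 
 R [[0.0, 0.0, -0.0], [0.0, 0.0, -0.0], [0.0, 0.0, -0.0], [0.0, 0.0, -0.0], [0.0, 0.0, -0.0]] g 0
T [[0.2, -0.02, -0.02], [0.2, -0.02, -0.02], [0.2, -0.02, -0.02], [0.2, -0.02, -0.02], [0.2, -0.02, -0.02]] 
 R [[0.0, 0.0, -0.0], [0.0, 0.0, -0.0], [0.0, 0.0, -0.0], [0.0, 0.0, -0.0], [0.0, 0.0, -0.0]] g 0
T [[0.2, -0.0, -0.02], [0.2, -0.02, -0.0], [0.2, -0.0, -0.02], [0.2, -0.02, -0.0], [0.2, -0.0, -0.02]] 
 R [[0.0, 0.0, -0.0], [0.0, 0.0, -0.0], [0.0, 0.0, -0.0], [0.0, 0.0, -0.0], [0.0, 0.0, -0.0]] g 0
end [ 0.6373 -0.2397  0.0168] miss 0.15
```

Call:
{"api": "send_rows", "payload": {"translation": [[0.2,-0.015,-0.01],[0.2,-0.015,-0.01],[0.2,-0.015,-0.01],[0.2,-0.015,-0.015],[0.2,-0.015,-0.015]], "rotation": [[0,0,0],[0,0,0],[0,0,0],[0,0,0],[0,0,0]], "grip": [0,0,0,0,0]}}

```text
time: 18.12
eef_pos: [0.6404, -0.2989, 0.0174]
tcp_rot: [0.669, 0.637, 0.264, 0.278]
contact_force: [0.5, -0.6, 0.1]
opening: -0.002
```

Call:
{"api": "send_rows", "payload": {"translation": [[0.15,-0.011,-0.011],[0.15,-0.011,-0.011],[0.15,-0.011,-0.011],[0.15,-0.011,-0.011],[0.15,-0.011,-0.011]], "rotation": [[0,0,0],[0,0,0],[0,0,0],[0,0,0],[0,0,0]], "grip": [0,0,0,0,0]}}

```text
time: 18.75
eef_pos: [0.6392, -0.2768, 0.0174]
tcp_rot: [0.669, 0.637, 0.264, 0.278]
contact_force: [-0.3, -1.4, 0.6]
opening: 0.005
```

Call:
{"api": "send_rows", "payload": {"translation": [[0.2,-0.015,-0.015],[0.2,-0.015,-0.015],[0.2,-0.015,-0.015],[0.2,-0.015,-0.015],[0.2,-0.015,-0.015]], "rotation": [[0,0,0],[0,0,0],[0,0,0],[0,0,0],[0,0,0]], "grip": [0,0,0,0,0]}}

```text
time: 19.38
eef_pos: [0.6375, -0.2463, 0.0173]
tcp_rot: [0.669, 0.637, 0.264, 0.278]
contact_force: [0.1, -1.6, -0.1]
opening: -0.003
```

```bash
python3 - <<'E'
from h import *
st(); a=cam('top'); b=cam('scene')
x=cv2.resize(a['image'][80:200,230:380],(600,480),interpolation=cv2.INTER_CUBIC)
y=cv2.resize(b['image'][200:300,150:275],(600,480),interpolation=cv2.INTER_CUBIC)
cv2.imwrite('pics/c6.png',cv2.resize(np.hstack([x,y]),(800,320)))
E
```

```text
t 19.38 tcp [ 0.6375 -0.2463  0.0173] rack [-0.017  -0.1966  0.0173] F [ 0.09 -1.56 -0.11] open -0.003 q [-0.67  0.38  2.08  1.58  0.42 -2.05]
```

View pics/c6.png

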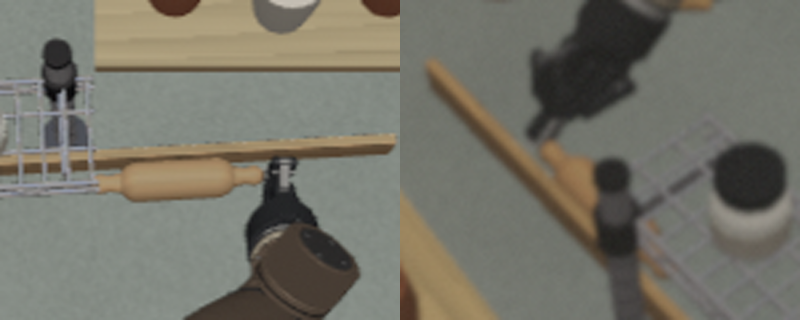

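The picture shows the hand behind the rear handle (left half (265,176)). The pin is straight along the ledge and starting under the shelf. Joint 5 is nearing its 0.24 limit, so I fit the kinematics to choose a lean before going on.

```bash
cat > kin.py <<'E'
from h import *
from scipy.optimize import least_squares
def fk(q,a):
    q1,q2,q3,q4,q5,q6=q; a1,L1,L2,e,h,L3=a
    Y=lambda t:R.from_euler('y',t); Z=lambda t:R.from_euler('z',t)
    b=Z(q1); u=b*Y(q2); f=u*Y(q3)
    w=b.apply([a1,0,h])+u.apply([0,0,L1])+f.apply([e,0,L2])
    t=f*Z(q4)*Y(q5)*Z(q6); return w+t.apply([0,0,L3]),t
D=[([.96,.2871,1.578,0,1.2786,-.15],[.29979,.60412,.23005]),([-.54,.16,2.19,0,.78,-.2],[.4491,-.1527,.0084]),([-.47,.36,1.8,0,.98,-.53],[.5989,-.1902,.0693]),
([-.47,.46,1.8,0,.89,-.52],[.6048,-.1906,.0106]),([-.64,.04,2.16,0,.94,-.7],[.4371,-.2011,.08]),([-.5,.38,1.9,0,.86,-.56],[.5632,-.1933,.0139]),
([-.53,.31,1.97,0,.87,-.59],[.5316,-.1945,.0278]),([-1.,.08,2.18,1.13,.69,-1.8],[.5111,-.3448,.1222]),([-.8,.42,1.99,1.39,.51,-1.95],[.6305,-.3305,.0292]),([-.67,.38,2.08,1.58,.42,-2.05],[.6375,-.2463,.0173])]
f=lambda a:np.ravel([fk(q,a)[0]-p for q,p in D])
S=least_squares(f,[0,.4,.4,0,.3,.2]); A=S.x
s=ctrl.get_state(); T0=fk(s['qpos'],A)[1].inv()*R.from_quat(s['tcp_rot'])
lo=np.array([-2.77,-.9,.21,-1.53,.24,-2.84]); hi=np.array([2.77,2.22,2.48,4.67,2.81,2.84])
def ik(p,r,q0):
    g=lambda q:np.r_[(fk(q,A)[0]-p)*10,((r.inv()*fk(q,A)[1]*T0).as_rotvec())]
    o=least_squares(g,np.clip(q0,lo+1e-3,hi-1e-3),bounds=(lo,hi)); return o.x,np.abs(o.fun).max()
E
python3 - <<'E'
from kin import *
print(A.round(4),np.abs(S.fun).max(),T0.as_rotvec())
q0=s['qpos']
print('now',ik(s['eef_pos'],R.from_quat(s['tcp_rot']),q0))
for L in(35,38,42,45,48,50):
  for tw in(-20,-12,-6,0,6,15):
    for name,seed in(('n',[-.3,.4,2,0,.5,-.3]),('c',q0),('m',[-.3,.4,2,-1.2,.5,1.2]),('pi',[-.3,.4,2,3.0,.5,-2.8])):
      out=[];q=np.array(seed,float)
      for y in(-.28,-.195,-.1,0,.09):
        q,e=ik(W(-.017,y,.017),lean(L,tw),q); out.append(e)
        if y==-.28:qa=q
      if max(out)<.004: print(L,tw,name,'start',qa.round(2),'end',q.round(2))
E
```

```text
[-0.072   0.4451  0.6798  0.0664  0.447   0.3667] 0.09278931977721061 [0.00000000e+00 1.00193253e-16 1.57079633e+00]
now (array([-0.55193261,  0.37586602,  2.12554521,  1.78881246,  0.35676303,
       -2.17372581]), np.float64(3.3306690738754696e-15))
35 15 n start [-0.73  0.51  1.82  0.9   0.69 -1.73] end [-0.06  0.24  2.2   1.05  0.25 -1.35]
35 15 c start [-0.73  0.51  1.82  0.9   0.69 -1.73] end [-0.06  0.24  2.2   1.05  0.25 -1.35]
35 15 m start [-0.73  0.51  1.82  0.9   0.69 -1.73] end [-0.06  0.24  2.2   1.05  0.25 -1.35]
35 15 pi start [-0.73  0.51  1.82  0.9   0.69 -1.73] end [-0.06  0.24  2.2   1.05  0.25 -1.35]
38 15 n start [-0.75  0.52  1.83  0.99  0.7  -1.83] end [-0.08  0.25  2.22  1.37  0.24 -1.69]
38 15 c start [-0.75  0.52  1.83  0.99  0.7  -1.83] end [-0.08  0.25  2.22  1.37  0.24 -1.69]
38 15 m start [-0.75  0.52  1.83  0.99  0.7  -1.83] end [-0.08  0.25  2.22  1.37  0.24 -1.69]
38 15 pi start [-0.75  0.52  1.83  0.99  0.7  -1.83] end [-0.08  0.25  2.22  1.37  0.24 -1.69]
42 15 n start [-0.78  0.54  1.84  1.12  0.73 -1.96] end [-0.1   0.26  2.25  1.77  0.28 -2.1 ]

[... 1086 characters left out ...]
nd [-0.13  0.3   2.28  2.15  0.39 -2.5 ]
48 15 c start [-0.82  0.58  1.85  1.28  0.78 -2.14] end [-0.13  0.3   2.28  2.15  0.39 -2.5 ]
48 15 m start [-0.82  0.58  1.85  1.28  0.78 -2.14] end [-0.13  0.3   2.28  2.15  0.39 -2.5 ]
48 15 pi start [-0.82  0.58  1.85  1.28  0.78 -2.14] end [-0.13  0.3   2.28  2.15  0.39 -2.5 ]
50 15 n start [-0.84  0.59  1.85  1.32  0.81 -2.19] end [-0.14  0.31  2.29  2.23  0.44 -2.58]
50 15 c start [-0.84  0.59  1.85  1.32  0.81 -2.19] end [-0.14  0.31  2.29  2.23  0.44 -2.58]
50 15 m start [-0.84  0.59  1.85  1.32  0.81 -2.19] end [-0.14  0.31  2.29  2.23  0.44 -2.58]
50 15 pi start [-0.84  0.59  1.85  1.32  0.81 -2.19] end [-0.14  0.31  2.29  2.23  0.44 -2.58]
```

```bash
python3 - <<'E'
t=open('kin.py').read()
t=t.replace("a1,L1,L2,e,h,L3=a","a1,L1,L2,e,h,L3,d,w1,w2=a").replace("f.apply([e,0,L2])","f.apply([e,d,L2])")
t=t.replace("t=f*Z(q4)*Y(q5)*Z(q6); return w+t","g=f*Z(SG*q4); w=w+g.apply([w1,w2,0]); t=g*Y(q5)*Z(q6); return w+t")
t=t.replace("S=least_squares(f,[0,.4,.4,0,.3,.2]); A=S.x","""best=None
for SG in(1,-1):
    S=least_squares(f,[0,.4,.4,0,.3,.2,.1,0,0]); print(SG,S.x.round(3),np.abs(S.fun).max())
    if best is None or S.cost<best[1].cost: best=(SG,S)
SG,S=best; A=S.x""")
open('kin.py','w').write(t)
E
cat > run.py <<'E'
from kin import *
q0=s['qpos']
print('T0',T0.as_rotvec())
print('now',ik(s['eef_pos'],R.from_quat(s['tcp_rot']),q0),q0.round(3))
for L in(35,38,42,45,48,50):
  for tw in(-20,-12,-6,0,6,15):
    seen=set()
    for name,seed in(('c',q0),('n',[-.3,.4,2,0,.5,-.3]),('m',[-.3,.4,2,-1.2,.5,1.2]),('pi',[-.3,.4,2,3.0,.5,-2.8])):
      out=[];q=np.array(seed,float)
      for y in(-.195,-.1,0,.09):
        q,e=ik(W(-.017,y,.017),lean(L,tw),q); out.append(e)
        if y==-.195:qa=q
      k=tuple(q.round(1))
      if max(out)<.004 and k not in seen: seen.add(k); print(L,tw,name,'start',qa.round(2),'end',q.round(2))
E
python3 run.py
```

```text
1 [ 0.001  0.445  0.57   0.014  0.226  0.24   0.102  0.004 -0.001] 0.0036179205148947624
-1 [-0.026  0.43   0.565 -0.098 -0.147 -0.082  0.251  0.045 -0.148] 0.05244197472898804
T0 [0.00000000e+00 1.00193253e-16 1.57079633e+00]
now (array([-0.6734323 ,  0.38135387,  2.07868725,  1.57339458,  0.42645463,
       -2.04461436]), np.float64(2.464039319652183e-13)) [-0.67   0.381  2.081  1.58   0.425 -2.049]
35 15 c start [-0.7   0.43  1.94  0.93  0.65 -1.74] end [-0.22  0.27  2.16  1.06  0.35 -1.49]
38 15 c start [-0.71  0.43  1.95  1.03  0.66 -1.85] end [-0.24  0.27  2.18  1.27  0.35 -1.71]
42 6 c start [-0.71  0.41  2.02  1.26  0.57 -1.93] end [-0.2   0.26  2.23  1.75  0.24 -2.03]
42 15 c start [-0.73  0.43  1.97  1.16  0.69 -1.98] end [-0.25  0.27  2.21  1.54  0.37 -1.98]
45 6 c start [-0.72  0.41  2.03  1.37  0.59 -2.04] end [-0.21  0.26  2.25  2.    0.29 -2.28]
45 15 c start [-0.75  0.44  1.99  1.25  0.71 -2.07] end [-0.26  0.27  2.23  1.71  0.4  -2.16]
48 0 c start [-0.71  0.4   2.07  1.59  0.54 -2.16] end [-0.17  0.27  2.27  2.49  0.28 -2.66]
48 6 c start [-0.73  0.42  2.05  1.48  0.62 -2.15] end [-0.22  0.27  2.27  2.18  0.34 -2.47]
48 15 c start [-0.76  0.45  2.    1.33  0.74 -2.15] end [-0.27  0.28  2.25  1.86  0.45 -2.31]
50 0 c start [-0.72  0.41  2.09  1.66  0.57 -2.24] end [-0.18  0.28  2.28  2.56  0.33 -2.74]
50 6 c start [-0.74  0.43  2.06  1.54  0.65 -2.22] end [-0.22  0.28  2.28  2.27  0.38 -2.56]
50 15 c start [-0.77  0.46  2.01  1.39  0.76 -2.21] end [-0.28  0.29  2.26  1.94  0.48 -2.4 ]
```

```bash
python3 - <<'E'
from kin import *
def ln(L,tw,phi): return lean(L,tw)*R.from_euler('z',phi,degrees=True)
for L,tw,phi in((50,0,5),(50,2,8),(48,2,8),(50,1,6),(49,0,5),(50,-1,4)):
    q=s['qpos']; print(L,tw,phi,ln(L,tw,phi).apply([1,0,0]).round(3), RK.inv().apply(ln(L,tw,phi).apply([1,0,0])).round(3))
    for y in(-.207,-.15,-.1,-.05,0,.05,.09):
        q,e=ik(W(-.016,y,.017),ln(L,tw,phi),q)
        if y in(-.207,0,.05,.09): print('  ',y,q.round(2),round(e,5))
E
```

```text
1 [ 0.001  0.445  0.57   0.014  0.226  0.24   0.102  0.004 -0.001] 0.0036179205148947624
-1 [-0.026  0.43   0.565 -0.098 -0.147 -0.082  0.251  0.045 -0.148] 0.05244197472898804
50 0 5 [-0.001  0.998  0.067] [0.056 0.996 0.067]
   -0.207 [-0.73  0.42  2.07  1.64  0.58 -2.14] 0.0
   0 [-0.37  0.29  2.26  2.17  0.4  -2.41] 0.0
   0.05 [-0.27  0.28  2.28  2.37  0.36 -2.53] 0.0
   0.09 [-0.17  0.28  2.28  2.56  0.33 -2.65] 0.0
50 2 8 [-0.002  0.994  0.107] [0.055 0.993 0.107]
   -0.207 [-0.74  0.42  2.06  1.6   0.6  -2.08] 0.0
   0 [-0.39  0.29  2.26  2.1   0.42 -2.32] 0.0
   0.05 [-0.28  0.28  2.28  2.28  0.38 -2.42] 0.0
   0.09 [-0.19  0.28  2.28  2.46  0.34 -2.53] 0.0
48 2 8 [0.002 0.995 0.103] [0.059 0.993 0.103]
   -0.207 [-0.73  0.42  2.05  1.53  0.58 -2.01] 0.0
   0 [-0.38  0.29  2.25  2.01  0.38 -2.23] 0.0
   0.05 [-0.28  0.27  2.26  2.19  0.34 -2.33] 0.0
   0.09 [-0.19  0.27  2.27  2.37  0.3  -2.44] 0.0
50 1 6 [-0.007  0.997  0.08 ] [0.05  0.996 0.08 ]
   -0.207 [-0.74  0.42  2.06  1.62  0.59 -2.12] 0.0
   0 [-0.38  0.29  2.26  2.14  0.41 -2.38] 0.0
   0.05 [-0.27  0.28  2.28  2.33  0.37 -2.49] 0.0
   0.09 [-0.18  0.28  2.28  2.51  0.34 -2.6 ] 0.0
49 0 5 [0.    0.998 0.066] [0.057 0.996 0.066]
   -0.207 [-0.73  0.42  2.06  1.6   0.56 -2.1 ] 0.0
   0 [-0.37  0.29  2.25  2.13  0.38 -2.37] 0.0
   0.05 [-0.26  0.28  2.27  2.33  0.34 -2.49] 0.0
   0.09 [-0.17  0.28  2.28  2.53  0.3  -2.62] 0.0
50 -1 4 [0.005 0.999 0.053] [0.062 0.997 0.053]
   -0.207 [-0.73  0.42  2.07  1.66  0.56 -2.16] 0.0
   0 [-0.37  0.29  2.26  2.22  0.39 -2.45] 0.0
   0.05 [-0.26  0.28  2.28  2.42  0.35 -2.58] 0.0
   0.09 [-0.17  0.28  2.28  2.62  0.32 -2.71] 0.0
```

```bash
python3 - <<'E'
from h import *
st(); q=lean(49,0)*R.from_euler('z',5,degrees=True); r=R.from_quat(ctrl.get_state()['tcp_rot'])
plan([(W(-.017,-.209,.018),r,3),(W(-.016,-.209,.017),q,4)],0)
print(q.inv().apply(RK.apply([0,1,0])),q.inv().apply(RK.apply([1,0,0])),q.inv().apply([0,0,1]))
E
```

```text
t 19.48 tcp [ 0.6375 -0.2457  0.0171] rack [-0.0171 -0.1959  0.0171] F [0.14 0.62 0.09] open 0.002 q [-0.67  0.38  2.08  1.58  0.42 -2.05]
T [[-0.14, 0.02, 0.0], [-0.14, 0.02, 0.0], [-0.16, 0.02, 0.02], [0.0, -0.0, 0.02], [0.0, -0.0, 0.0]] 
 R [[0.0, 0.0, 0.0], [0.0, 0.0, 0.0], [0.0, 0.0, 0.0], [-0.2, 0.25, 0.05], [-0.2, 0.2, 0.05]] g 0
T [[0.0, -0.0, 0.02], [0.02, -0.0, 0.0]] 
 R [[-0.15, 0.25, 0.05], [-0.2, 0.2, 0.0]] g 0
end [ 0.6394 -0.2584  0.0172] miss 0.17
[ 9.96194698e-01 -8.71557427e-02 -1.02765913e-16] [0.05717931 0.65356253 0.75470958] [ 0.06577727  0.75183768 -0.65605903]
```

Call:
{"api": "send_rows", "payload": {"translation": [[-0.14,0.02,0],[-0.14,0.02,0],[-0.16,0.02,0.02],[0,0,0.02],[0,0,0]], "rotation": [[0,0,0],[0,0,0],[0,0,0],[-0.2,0.25,0.05],[-0.2,0.2,0.05]], "grip": [0,0,0,0,0]}}

```text
time: 20.1
eef_pos: [0.6389, -0.2602, 0.0176]
tcp_rot: [0.662, 0.634, 0.29, 0.276]
contact_force: [-0.4, -0.5, 0.4]
opening: 0.001
```

Call:
{"api": "send_rows", "payload": {"translation": [[0,0,0.02],[0.02,0,0],[0.2,-0.017,0],[0.2,-0.017,0],[0.2,-0.017,0]], "rotation": [[-0.15,0.25,0.05],[-0.2,0.2,0],[0,0,0],[0,0,0],[0,0,0]], "grip": [0,0,0,0,0]}}

```text
time: 20.72
eef_pos: [0.6385, -0.241, 0.0174]
tcp_rot: [0.653, 0.634, 0.312, 0.273]
contact_force: [0.8, -1.1, -0.3]
opening: -0.002
```

Call:
{"api": "send_rows", "payload": {"translation": [[0.2,-0.017,0],[0.2,-0.017,0],[0.25,-0.022,0],[0.25,-0.022,0],[0.25,-0.022,0]], "rotation": [[0,0,0],[0,0,0],[0,0,0],[0,0,0],[0,0,0]], "grip": [0,0,0,0,0]}}

```text
time: 21.35
eef_pos: [0.6366, -0.2063, 0.0173]
tcp_rot: [0.653, 0.634, 0.312, 0.273]
contact_force: [0.2, -1.2, -0.3]
opening: 0.003
```

```bash
python3 - <<'E'
from h import *
s=st(); q=lean(49,0)*R.from_euler('z',5,degrees=True); plan([(W(-.016,-.06,.017),q,15)],0)
E
```

```text
t 21.35 tcp [ 0.6366 -0.2063  0.0173] rack [-0.0157 -0.1566  0.0173] F [ 0.25 -1.23 -0.32] open 0.003 q [-0.65  0.38  2.13  1.71  0.52 -2.16]
T [[0.22, -0.02, -0.0], [0.22, -0.02, -0.0], [0.22, -0.02, -0.0], [0.22, -0.02, -0.0], [0.22, -0.02, -0.0]] 
 R [[0.0, 0.0, 0.0], [0.0, 0.0, 0.0], [0.0, 0.0, 0.0], [0.0, 0.0, 0.0], [0.0, 0.0, 0.0]] g 0
T [[0.22, -0.02, -0.0], [0.2, -0.02, -0.0], [0.22, -0.02, -0.0], [0.2, -0.02, -0.0], [0.22, -0.02, -0.0]] 
 R [[0.0, 0.0, 0.0], [0.0, 0.0, 0.0], [0.0, 0.0, 0.0], [0.0, 0.0, 0.0], [0.0, 0.0, 0.0]] g 0
T [[0.2, -0.02, -0.0], [0.22, -0.02, -0.0], [0.2, -0.02, -0.0], [0.22, -0.02, -0.0], [0.2, -0.0, -0.02]] 
 R [[0.0, 0.0, 0.0], [0.0, 0.0, 0.0], [0.0, 0.0, 0.0], [0.0, 0.0, 0.0], [0.0, 0.05, 0.0]] g 0
end [ 0.6308 -0.1101  0.0173] miss 0.12
```

Call:
{"api": "send_rows", "payload": {"translation": [[0.25,-0.022,0],[0.25,-0.022,0],[0.25,-0.022,0],[0.25,-0.022,0],[0.25,-0.022,0]], "rotation": [[0,0,0],[0,0,0],[0,0,0],[0,0,0],[0,0,0]], "grip": [0,0,0,0,0]}}

```text
time: 21.98
eef_pos: [0.6345, -0.1688, 0.0172]
tcp_rot: [0.653, 0.634, 0.312, 0.273]
contact_force: [0.7, -1.2, 0.7]
opening: 0.0
```

Call:
{"api": "send_rows", "payload": {"translation": [[0.25,-0.022,0],[0.25,-0.022,0],[0.25,-0.022,0],[0.25,-0.022,0],[0.25,-0.022,0]], "rotation": [[0,0,0],[0,0,0],[0,0,0],[0,0,0],[0,0,0]], "grip": [0,0,0,0,0]}}

```text
time: 22.6
eef_pos: [0.6325, -0.1312, 0.017]
tcp_rot: [0.653, 0.634, 0.312, 0.273]
contact_force: [-0.0, -2.2, 1.5]
opening: -0.003
```

Call:
{"api": "send_rows", "payload": {"translation": [[0.25,-0.022,0],[0.25,-0.022,0],[0.25,-0.022,0],[0.25,-0.022,0],[0.25,-0.022,0]], "rotation": [[0,0,0],[0,0,0],[0,0,0],[0,0,0],[0,0,0]], "grip": [0,0,0,0,0]}}

```text
time: 23.22
eef_pos: [0.6302, -0.0935, 0.0167]
tcp_rot: [0.653, 0.634, 0.312, 0.273]
contact_force: [1.3, -2.2, 1.4]
opening: 0.007
```

```bash
python3 - <<'E'
from h import *
s=st(); q=lean(49,0)*R.from_euler('z',5,degrees=True); plan([(W(-.016,-.015,.017),q,5)],0)
a=cam('top'); b=cam('scene')
x=cv2.resize(a['image'][90:210,160:310],(600,480),interpolation=cv2.INTER_CUBIC)
y=cv2.resize(b['image'][230:342,200:340],(600,480),interpolation=cv2.INTER_CUBIC)
cv2.imwrite('pics/c7.png',cv2.resize(np.hstack([x,y]),(800,320)))
E
```

```text
t 23.23 tcp [ 0.6302 -0.0935  0.0167] rack [-0.0157 -0.0436  0.0167] F [ 1.34 -2.17  1.42] open 0.007 q [-0.45  0.31  2.23  2.    0.41 -2.3 ]
T [[0.2, -0.02, -0.0], [0.18, -0.02, -0.0], [0.2, -0.02, -0.0], [0.18, -0.02, -0.0], [0.2, -0.0, -0.02]] 
 R [[0.0, 0.0, 0.0], [0.0, 0.0, 0.0], [0.0, 0.0, 0.0], [0.0, 0.0, 0.0], [0.0, 0.05, 0.0]] g 0
end [ 0.6282 -0.0647  0.0171] miss 0.12
```

View pics/c7.png

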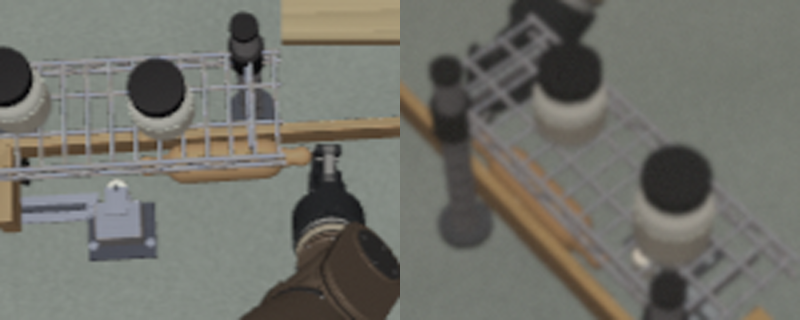

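The pin is straight along the ledge and half under the shelf, with its rear tip at left-half (310,156). The hand leans in with room to spare, and the roller housing is at (122,215). I continue towards the roller.

Call:
{"api": "send_rows", "payload": {"translation": [[0.2,-0.018,0],[0.2,-0.018,0],[0.2,-0.018,0],[0.2,-0.018,0],[0.2,-0.018,0]], "rotation": [[0,0,0],[0,0,0],[0,0,0],[0,0,0],[0,0,0]], "grip": [0,0,0,0,0]}}

```text
time: 23.95
eef_pos: [0.6284, -0.0635, 0.0164]
tcp_rot: [0.653, 0.634, 0.312, 0.273]
contact_force: [-0.2, -1.2, 0.3]
opening: -0.003
```

Call:
{"api": "send_rows", "payload": {"translation": [[0.2,-0.018,0],[0.2,-0.018,0],[0.12,-0.01,0],[0.12,-0.01,0],[0.1,-0.009,0]], "rotation": [[0,0,0],[0,0,0],[0,0,0],[0,0,0],[0,0,0]], "grip": [0,0,0,0,0]}}

```text
time: 24.58
eef_pos: [0.6273, -0.0416, 0.0165]
tcp_rot: [0.653, 0.634, 0.312, 0.273]
contact_force: [0.1, -1.7, 0.2]
opening: -0.0
```

```bash
python3 - <<'E'
from h import *
s=st()
E
```

```text
t 24.57 tcp [ 0.6273 -0.0416  0.0165] rack [-0.0156  0.0084  0.0165] F [ 0.14 -1.67  0.16] open -0.0 q [-0.35  0.29  2.26  2.18  0.37 -2.4 ]
```

Call:
{"api": "send_rows", "payload": {"translation": [[0.1,-0.009,0],[0.1,-0.009,0],[0.1,-0.009,0],[0.08,-0.007,0]], "rotation": [[0,0,0],[0,0,0],[0,0,0],[0,0,0]], "grip": [0,0,0,0]}}

```text
time: 25.08
eef_pos: [0.6262, -0.0318, 0.016]
tcp_rot: [0.655, 0.633, 0.311, 0.273]
contact_force: [-2.8, -6.8, 0.0]
opening: -0.002
```

Call:
{"api": "send_rows", "payload": {"translation": [[0.08,-0.007,0],[0.08,-0.007,0],[0.08,-0.007,0]], "rotation": [[0,0,0],[0,0,0],[0,0,0]], "grip": [0,0,0]}}

```text
time: 25.45
eef_pos: [0.6258, -0.0248, 0.0159]
tcp_rot: [0.655, 0.633, 0.31, 0.273]
contact_force: [-2.6, -7.0, 1.7]
opening: -0.001
```

Call:
{"api": "send_rows", "payload": {"translation": [[0.08,-0.007,0],[0.08,-0.007,0],[0.08,-0.007,0]], "rotation": [[0,0,0],[0,0,0],[0,0,0]], "grip": [0,0,0]}}

```text
time: 25.82
eef_pos: [0.6254, -0.0174, 0.016]
tcp_rot: [0.655, 0.633, 0.311, 0.273]
contact_force: [-3.2, -5.2, 2.4]
opening: 0.002
```

```bash
python3 - <<'E'
from h import *
s=st()
E
```

```text
t 25.82 tcp [ 0.6254 -0.0174  0.016 ] rack [-0.0161  0.0327  0.016 ] F [-3.16 -5.2   2.36] open 0.002 q [-0.29  0.28  2.27  2.29  0.34 -2.47]
```

Call:
{"api": "send_rows", "payload": {"translation": [[0.08,-0.007,0],[0.08,-0.007,0],[0.08,-0.007,0]], "rotation": [[0,0,0],[0,0,0],[0,0,0]], "grip": [0,0,0]}}

```text
time: 26.2
eef_pos: [0.625, -0.0102, 0.016]
tcp_rot: [0.655, 0.633, 0.311, 0.273]
contact_force: [-3.9, -6.3, 2.2]
opening: 0.004
```

Call:
{"api": "send_rows", "payload": {"translation": [[0.08,-0.007,0],[0.08,-0.007,0]], "rotation": [[0,0,0],[0,0,0]], "grip": [0,0]}}

```text
time: 26.45
eef_pos: [0.6247, -0.0054, 0.0159]
tcp_rot: [0.655, 0.633, 0.311, 0.273]
contact_force: [-2.9, -6.9, 1.5]
opening: -0.003
```

Call:
{"api": "send_rows", "payload": {"translation": [[0.08,-0.007,0],[0.08,-0.007,0]], "rotation": [[0,0,0],[0,0,0]], "grip": [0,0]}}

```text
time: 26.7
eef_pos: [0.6245, -0.0006, 0.016]
tcp_rot: [0.655, 0.633, 0.311, 0.273]
contact_force: [-2.0, -6.3, 2.7]
opening: -0.001
```

```bash
python3 - <<'E'
from h import *
s=st()
E
```

```text
t 26.7 tcp [ 6.245e-01 -6.000e-04  1.600e-02] rack [-0.0161  0.0495  0.016 ] F [-2.02 -6.35  2.73] open -0.001 q [-0.25  0.28  2.27  2.37  0.33 -2.51]
```

Call:
{"api": "send_rows", "payload": {"translation": [[0.05,-0.004,0],[0.05,-0.004,0]], "rotation": [[0,0,0],[0,0,0]], "grip": [0,0]}}

```text
time: 26.95
eef_pos: [0.6243, 0.0025, 0.016]
tcp_rot: [0.655, 0.633, 0.311, 0.273]
contact_force: [-3.6, -7.0, 1.0]
opening: -0.0
```

Call:
{"api": "send_rows", "payload": {"translation": [[0.05,-0.004,0],[0.05,-0.004,0]], "rotation": [[0,0,0],[0,0,0]], "grip": [0,0]}}

```text
time: 27.2
eef_pos: [0.6241, 0.0054, 0.0159]
tcp_rot: [0.655, 0.633, 0.311, 0.273]
contact_force: [-3.3, -6.8, 1.5]
opening: 0.001
```

Call:
{"api": "send_rows", "payload": {"translation": [[0.05,-0.004,0],[0.05,-0.004,0]], "rotation": [[0,0,0],[0,0,0]], "grip": [0,0]}}

```text
time: 27.45
eef_pos: [0.624, 0.0085, 0.0159]
tcp_rot: [0.655, 0.633, 0.311, 0.273]
contact_force: [-3.1, -6.4, 2.4]
opening: -0.001
```

Call:
{"api": "send_rows", "payload": {"translation": [[0.05,-0.004,0],[0.05,-0.004,0]], "rotation": [[0,0,0],[0,0,0]], "grip": [0,0]}}

```text
time: 27.7
eef_pos: [0.6238, 0.0115, 0.016]
tcp_rot: [0.655, 0.633, 0.311, 0.273]
contact_force: [-3.2, -7.4, 1.5]
opening: -0.002
```

Call:
{"api": "send_rows", "payload": {"translation": [[0.05,-0.004,0],[0.05,-0.004,0]], "rotation": [[0,0,0],[0,0,0]], "grip": [0,0]}}

```text
time: 27.95
eef_pos: [0.6236, 0.0145, 0.0159]
tcp_rot: [0.655, 0.633, 0.311, 0.273]
contact_force: [-2.8, -7.9, 2.0]
opening: 0.001
```

Call:
{"api": "send_rows", "payload": {"translation": [[0.05,-0.004,0],[0,0,0]], "rotation": [[0,0,0],[0,0,0]], "grip": [0,0]}}

```text
time: 28.2
eef_pos: [0.6236, 0.0162, 0.0159]
tcp_rot: [0.655, 0.633, 0.311, 0.273]
contact_force: [-3.1, -5.9, 1.8]
opening: -0.004
```

```bash
python3 - <<'E'
from h import *
import pickle
st(); t=pickle.load(open('top0.pkl','rb'))
for u,v in((167.7,157),(168.2,172)): print(Rk(ray(t,u,v,.053)).round(4))
E
```

```text
t 28.2 tcp [0.6236 0.0162 0.0159] rack [-0.016   0.0663  0.0159] F [-3.08 -5.86  1.79] open -0.004 q [-0.22  0.28  2.27  2.44  0.31 -2.56]
[-0.0403  0.277   0.053 ]
[-0.0841  0.2764  0.053 ]
```

Call:
{"api": "send_rows", "payload": {"translation": [[0.05,-0.004,0],[0.05,-0.004,0]], "rotation": [[0,0,0],[0,0,0]], "grip": [0,0]}}

```text
time: 28.45
eef_pos: [0.6235, 0.0191, 0.0159]
tcp_rot: [0.655, 0.633, 0.311, 0.273]
contact_force: [-2.3, -7.3, 2.4]
opening: 0.0
```

```bash
python3 - <<'E'
from h import *
st()
E
```

```text
t 28.45 tcp [0.6235 0.0191 0.0159] rack [-0.016   0.0692  0.0159] F [-2.3  -7.35  2.44] open 0.0 q [-0.21  0.28  2.27  2.46  0.31 -2.57]
```

Call:
{"api": "send_rows", "payload": {"translation": [[0.05,-0.004,0],[0.05,-0.004,0]], "rotation": [[0,0,0],[0,0,0]], "grip": [0,0]}}

```text
time: 28.7
eef_pos: [0.6233, 0.0221, 0.0159]
tcp_rot: [0.655, 0.633, 0.311, 0.273]
contact_force: [-3.1, -7.7, 1.7]
opening: -0.002
```

Call:
{"api": "send_rows", "payload": {"translation": [[0.05,-0.004,0]], "rotation": [[0,0,0]], "grip": [0]}}

```text
time: 28.82
eef_pos: [0.6232, 0.0237, 0.0159]
tcp_rot: [0.655, 0.633, 0.311, 0.273]
contact_force: [-4.0, -6.4, 2.0]
opening: -0.001
```

```bash
python3 - <<'E'
from h import *
st(); a=cam('top'); b=cam('scene')
x=cv2.resize(a['image'][120:195,145:255],(600,409),interpolation=cv2.INTER_CUBIC)
y=cv2.resize(b['image'][255:375,250:350],(341,409),interpolation=cv2.INTER_CUBIC)
cv2.imwrite('pics/c8.png',cv2.resize(np.hstack([x,y]),(800,348)))
E
```

```text
t 28.82 tcp [0.6232 0.0237 0.0159] rack [-0.016   0.0738  0.0159] F [-4.   -6.41  1.95] open -0.001 q [-0.2   0.28  2.27  2.48  0.31 -2.59]
```

View pics/c8.png

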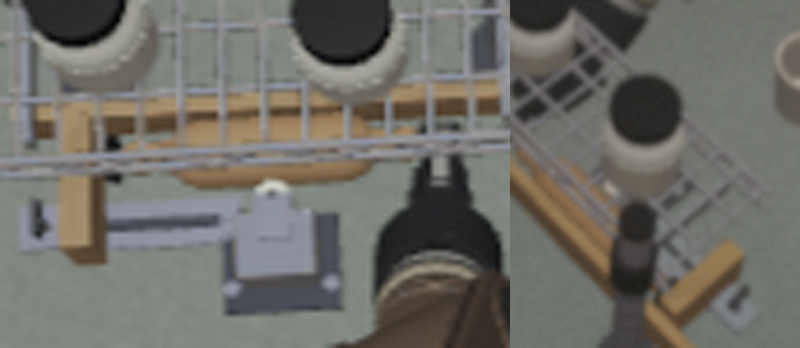

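The front handle tip, at left crop (128,148), is almost on the black buffer, whose edge is at (122,150). The pin is straight and the hand is clear of the housing by about 20 mm. Feeling on in small steps.

Call:
{"api": "send_rows", "payload": {"translation": [[0.05,-0.004,0],[0.05,-0.004,0]], "rotation": [[0,0,0],[0,0,0]], "grip": [0,0]}}

```text
time: 29.18
eef_pos: [0.6231, 0.0263, 0.0159]
tcp_rot: [0.655, 0.633, 0.311, 0.273]
contact_force: [-2.8, -8.8, 2.4]
opening: 0.001
```

Call:
{"api": "send_rows", "payload": {"translation": [[0.05,-0.004,0]], "rotation": [[0,0,0]], "grip": [0]}}

```text
time: 29.3
eef_pos: [0.623, 0.0275, 0.0159]
tcp_rot: [0.655, 0.632, 0.31, 0.273]
contact_force: [-4.3, -9.8, 1.9]
opening: -0.004
```

Call:
{"api": "send_rows", "payload": {"translation": [[0.04,-0.003,0],[0,0,0]], "rotation": [[0,0,0],[0,0,0]], "grip": [0,0]}}

```text
time: 29.55
eef_pos: [0.623, 0.0284, 0.0159]
tcp_rot: [0.655, 0.632, 0.31, 0.273]
contact_force: [-3.7, -11.2, 2.6]
opening: 0.002
```

Call:
{"api": "send_rows", "payload": {"translation": [[0,0,0],[0,0,0]], "rotation": [[0,0,0],[0,0,0]], "grip": [0,0]}}

```text
time: 29.8
eef_pos: [0.6229, 0.0284, 0.0159]
tcp_rot: [0.655, 0.632, 0.31, 0.273]
contact_force: [-3.7, -10.5, 2.2]
opening: -0.003
```

Contact is felt: force rose from about 6.5 N to about 10.7 N over the last 5 mm and holds. I retreat along the path I came in on, slowly at first.

Call:
{"api": "send_rows", "payload": {"translation": [[-0.05,0.004,0],[-0.1,0.009,0],[-0.15,0.013,0],[-0.3,0.026,0],[-0.3,0.026,0]], "rotation": [[0,0,0],[0,0,0],[0,0,0],[0,0,0],[0,0,0]], "grip": [0,0,0,0,0]}}

```text
time: 30.42
eef_pos: [0.6251, 0.0038, 0.0166]
tcp_rot: [0.653, 0.634, 0.313, 0.273]
contact_force: [0.1, -0.2, 0.1]
opening: -0.0
```

Call:
{"api": "send_rows", "payload": {"translation": [[-0.5,0.043,0],[-0.6,0.052,0],[-0.6,0.052,0],[-0.6,0.052,0],[-0.6,0.052,0]], "rotation": [[0,0,0],[0,0,0],[0,0,0],[0,0,0],[0,0,0]], "grip": [0,0,0,0,0]}}

```text
time: 31.05
eef_pos: [0.6299, -0.0838, 0.0169]
tcp_rot: [0.653, 0.634, 0.313, 0.273]
contact_force: [0.0, 0.7, -0.1]
opening: -0.001
```

Call:
{"api": "send_rows", "payload": {"translation": [[-0.6,0.052,0],[-0.6,0.052,0],[-0.4,0.03,-0.4],[0,0,-0.8],[0,0,-0.8]], "rotation": [[0,0,0],[0,0,0],[0,0,0],[0,0,0],[0,0,0]], "grip": [0,0,0,0,0]}}

```text
time: 31.68
eef_pos: [0.5866, -0.1339, 0.0564]
tcp_rot: [0.653, 0.634, 0.313, 0.273]
contact_force: [-0.3, 0.0, 0.3]
opening: -0.004
```

```bash
python3 - <<'E'
from h import *
st(); a=cam('top'); b=cam('scene')
x=cv2.resize(a['image'][110:185,145:255],(600,409),interpolation=cv2.INTER_CUBIC)
y=cv2.resize(b['image'][255:375,250:350],(341,409),interpolation=cv2.INTER_CUBIC)
cv2.imwrite('pics/c9.png',cv2.resize(np.hstack([x,y]),(800,348)))
cv2.imwrite('pics/full.png',a['image'])
E
```

```text
t 31.68 tcp [ 0.5866 -0.1339  0.0564] rack [-0.0615 -0.0815  0.0564] F [-0.26  0.    0.31] open -0.004 q [-0.59  0.15  2.31  1.7   0.47 -2.09]
```

View pics/c9.png

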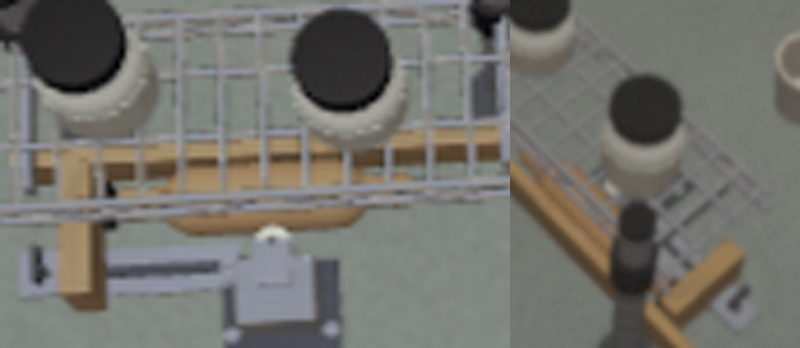

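Call:
{"api": "send_rows", "payload": {"translation": [[-0.2,0,-0.8],[-0.2,0,-0.8],[-0.2,0,-0.8],[0,0,0]], "rotation": [[0,0,0],[0,0,0],[0,0,0],[0,0,0]], "grip": [0,0,0,0]}}

```text
time: 32.28
eef_pos: [0.5331, -0.1555, 0.1032]
tcp_rot: [0.653, 0.633, 0.312, 0.274]
contact_force: [0.0, -0.3, -0.2]
opening: -0.0
```

```bash
python3 - <<'E'
from h import *
import pickle
st(); a=cam('top'); im=a['image']; h=cv2.cvtColor(im,cv2.COLOR_BGR2HSV)
m=cv2.inRange(h,(3,70,60),(25,255,255)); P=[]
for c in list(range(184,198))+list(range(208,222)):
    r=np.where(m[150:166,c])[0]
    if len(r): P.append((c,150+r.max()+.5))
P=np.array(P); print(P.tolist())
# barrel limb seen from above: treat at z=.022
w=np.array([Rk(ray(a,c,v,.015)) for c,v in P]); k=np.polyfit(w[:,1],w[:,0],1); print('tilt deg',np.degrees(np.arctan(k[0])),'x',w[:,0].mean(), 'y',w[:,1].min(),w[:,1].max())
# differences from the first picture outside the arm
t=pickle.load(open('top0.pkl','rb'))['image']; d=cv2.absdiff(im,t).max(2)>40
d=cv2.morphologyEx(d.astype(np.uint8),cv2.MORPH_OPEN,np.ones((3,3)))
n,l,s,c=cv2.connectedComponentsWithStats(d); print(s[1:].tolist())
E
```

```text
t 32.27 tcp [ 0.5331 -0.1555  0.1032] rack [-0.1161 -0.1     0.1032] F [ 0.03 -0.29 -0.25] open -0.0 q [-0.71 -0.06  2.4   1.41  0.56 -1.86]
[[184.0, 159.5], [185.0, 159.5], [186.0, 160.5], [187.0, 160.5], [188.0, 160.5], [189.0, 160.5], [190.0, 160.5], [191.0, 160.5], [192.0, 160.5], [193.0, 159.5], [194.0, 159.5], [195.0, 159.5], [196.0, 159.5], [197.0, 159.5], [208.0, 159.5], [209.0, 159.5], [210.0, 159.5], [211.0, 158.5], [212.0, 158.5], [213.0, 158.5], [214.0, 158.5], [215.0, 158.5], [216.0, 158.5], [217.0, 158.5], [218.0, 158.5], [219.0, 158.5], [220.0, 157.5], [221.0, 157.5]]
tilt deg -0.3682715256991365 x -0.04163981854776353 y 0.13006117680713822 0.2377271365747111
[[195, 145, 6, 6, 36], [203, 145, 7, 5, 33], [212, 145, 7, 5, 35], [185, 146, 7, 5, 33], [75, 169, 264, 251, 19469], [311, 171, 3, 4, 12], [0, 259, 2, 5, 10], [0, 289, 92, 131, 7061], [242, 346, 5, 5, 19], [265, 356, 16, 26, 217], [77, 374, 26, 28, 417], [274, 386, 10, 19, 107], [101, 393, 50, 27, 799], [209, 409, 14, 11, 96], [264, 409, 12, 11, 70], [263, 410, 4, 3, 12], [256, 414, 7, 6, 31]]
```

```bash
python3 - <<'E'
from h import *
print(ticket.sign_off())
E
```

```text
the job is handed in; nothing more can be done
None
```

The rolling pin is in its bay under the wire shelf, against the ledge and resting on the buffer. I handed the job in at about 32 s of the 66 s allowed.

**What I did:** I set the pin down parallel to the ledge, short of the shelf's open end, and rolled it gently against the ledge with shut fingers. Then I pushed it from behind with the hand leaning 45°, later 49°. I changed the lean partway because joint 5 was heading for its lower limit.

**Passing the roller and reaching the stop:**
- **Roller:** passing it took about 7 N of push, and sliding on afterwards took about 6–7 N.
- **Buffer:** over the last 5 mm the push rose to about 10.7 N and held. I read that as the handle on the buffer with about 4 N, well short of ramming it.

**Last checks:**
- **Pin:** after I withdrew, the picture shows the front handle at the buffer. The barrel's visible edge is within 0.4° of the ledge direction, about 42 mm out from the ledge; 44 mm was expected.
- **Robot:** it was touching nothing, with the force reading near zero.
- **Other objects:** the before-and-after top pictures differ only where the arm is or was, at the pin, and at a few stray pixels. I could not compare parts the arm hides.
- **Disagreement:** the pushing hand's position put the front tip 1–3 mm further along than the buffer face read from the image. That is within the camera's accuracy, so I went by the felt force.

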